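# Wedge the self-closing supply cabinet and take out the bottle

## Task

In the laundry closet, pull the supply cabinet's self-closing door wide open and push the door wedge under it, thin end first, until it is jammed and the door stays wide open by itself. Then reach in, take out the tall slim bottle and stand it gently upright in the middle of the drip tray. Leave the door propped, with the wedge still under it, and do not knock over or shove away anything else.

Things in the scene. Friction and masses are not known exactly. Their poses are not given: they have to be found in the camera images.
- cab_door (a joint): opening angle of the cabinet door, rad: 0 shut, 1.85 fully open at a firm stop. A closer (spring and slow damper) always closes it: let go at full opening it creeps to about 1.2 rad in 8 s and shuts in about 30 s; pulling it at 0.4 rad/s takes about 6 N at the handle. It hangs on the cabinet's left edge seen from the robot and opens towards the robot, clockwise from above
- cabinet: white supply cabinet fixed on the counter, 300 wide, 230 deep, 300 mm high, on 14 mm feet, wire-grid top and back; origin on the counter under the middle of its front plane, +x into the cabinet, +y to its left (hinge) side. Side walls 16 mm; inside 268 mm wide, floor 30 mm and underside of the top 286 mm above the counter; a carton 140 mm high fills it from 145 mm behind the front plane
- cab_hinge (a point): point on the counter straight below the door's hinge axis, 148 mm to the left (+y) of the cabinet's origin, in the front plane; axes as the cabinet's. At opening angle q the door's inner face runs from here along (-sin q, -cos q) in these x, y axes
- door_handle (a point): grip point on the axis of the door's upright round steel bar handle: 12 mm thick, 35 mm in front of the door's outer face, 250 mm from the hinge, 263 mm above the counter; the bar reaches from 138 to 290 mm above the counter and is free between its two stubs to the door. Axes turn with the door: x its inward normal, y along the door to the hinge
- door_foot (a point): middle of the lower edge of the door's inner face, moving with the door. The white door is 296 mm wide, 286 mm high, 18 mm thick; this edge runs 14 mm above the counter. +x: inward normal of the door (the side from which the wedge goes under); y along the door to the hinge
- wedge_mid (a point): centre of the loose wooden door wedge with rubber sole, 15 mm above its underside: 150 mm long, 48 mm wide, tapering straight from 36 mm high at the thick end to 6 mm at the thin end; +x points along it to the thin end, z up
- wedge_tip (a point): middle of the wedge's thin end, 75 mm from its centre along +x, 3 mm above its underside
- bottle_mid (a point): centre, half-way up (66 mm above its foot), of the tall slim white bottle: 50 mm in diameter up to 96 mm, then a narrow neck and a 32 mm grey cap, 132 mm high in all, about 0.25 kg. It stands upright inside the cabinet, its axis about 50 mm behind the front plane, in the left or the right half; z up
- tray: grey plastic drip tray fixed on the counter, 160 mm square, rim 16 mm high and 5 mm thick, inner floor 5 mm above the counter; origin under its centre
- jar: short wide white jar, 70 mm in diameter, 95 mm high, in the other half of the cabinet beside the bottle; origin at the centre of its foot. Leave it
- cup: white dosing cup, 68 mm in diameter, 62 mm high, on the counter behind the tray; origin at the centre of its foot. Leave it
- brush: brush lying on the counter; origin at the middle of its underside, handle to -x. Leave it
- pegbox: white open box of clothes pegs, 130 x 100 x 70 mm; origin at the centre of its foot. Leave it
Mind the look-alikes: they are no part of the job. Of the things that look like the part that bears wedge_mid, take the one that is nearest to the robot's base at the start.

How it is judged:
By the outcome, as a careful person would: the job done as asked, in the order asked, and still so for the second after the job is handed in, with the robot touching nothing.
It also fails if it takes over 72 s, if anything falls off the work surface, if the arm or the gripper's body presses on something with over 40 N, if the wrist force passes 120 N, or if a joint passes its speed limit or range.

## Robot

A 6-joint arm with a two-finger parallel gripper is mounted at the origin on the work surface. World frame = base frame: x ahead of the robot, y to its left, z up, the work surface at z = 0. Lengths are in m, angles in rad, forces in N, time in s.
With the tool pointing down it reaches from about 0.375 to 0.9 m from the base axis. Payload 3.1 kg.
Tool frame: the origin (TCP) lies midway between the tips of the shut fingers; the grasp point (between the pads) lies 19 mm behind it; z points along the fingers, y is the direction in which the jaws open and shut (so a half turn about z gives the same grasp; the last joint's range is limited). The gripper opens to 87 mm and grips with 3 to 60 N. Pads are 19 mm wide; open, the fingers measure 117 mm over their backs; the gripper's body (75 mm by 190 mm) begins 51 mm behind the grasp point.
Start: joints at [-1.405, 0.527, 1.433, -0, 1.181, -0.178], TCP at [0.211, -0.588, 0.19] pointing down, gripper open.
Joint ranges: [-3.08, 3.08], [-0.75, 2.2], [0.22, 2.44], [-1.43, 4.57], [0, 2.65], [-2.85, 2.85]. Speed limits (rad/s): [2.79, 2.79, 3.14, 3.14, 3.14, 3.14].

## Interface

Orientations are given as a unit quaternion [x, y, z, w].
In Python, from rig import robot gives the robot as it stands.
- The arm moves only by the tool move_arm, never from a script. Its argument "rows" is one flat list of numbers, 7 for each row, row after row: the shift along the world's x, y, z in mm, then the turn, a rotation vector about the world's x, y, z in rad, then the closure, from 0 (fully open) to 1 (shut). A call has 1 to 12 rows; each row shifts and turns the commanded pose from where the row before left it; what a row does not reach is not made up. A row lasts 1/10 s, in which the tool goes at most 50 mm and 8.59 degrees, less where a joint would pass 70% of its speed; a pose out of reach is approached as far as the arm can. A call with a gripper value outside its range is refused whole. The fingers move at their own pace and stop on an object; "grip_force" is the grip in N (left out, the last holds). Time passes only in rows, so rows that do not move let the fingers close. It gives the time, the measured TCP pose, the force and the opening at its end, in the units of the state.
- robot.get_obs(): the state, without advancing time (a new reading comes with each control period).
- robot.camera(name): name is "scene" or "side" or "wrist"; returns a dict with "color" (384x512x3 uint8, red, green, blue), "z_map" (384x512 float32, m along the optical axis (not along the pixel's ray), 0 where there is no reading), "camera_matrix" (3x3 intrinsics, pixels), "distortion" ([k1, k2, p1, p2, k3] as OpenCV has them; the pictures are not rectified), "R" (3x3) and "t" (3): a world point X has camera coordinates R X + t; the wrist camera has in their place "tool_from_camera" (4x4, takes a point from camera to tool coordinates, whose origin is the TCP and whose axes are the flange's). Camera axes: x right, y down, z forward; pixel columns grow to the right and rows downward; lengths in m; the calibration is good to about 2 mm. A picture is of the moment at which its call begins: read the wrist's pose just before it.
- robot.hand_in(): hands the job in, once; it reports no verdict.
Trained networks look in the newest picture that a camera, given by its name, has taken for a name from the list of things; names that differ only in an ending like _2 or _b are one class to them, and where a whole thing is asked for, a point or a joint stands for the part that bears it (a point fixed in the world has none). Each returns a list of dicts, best first, with "conf" (0 to 1); they miss things now and then, are a little off and sometimes report something else, mostly with a low value. They report only what shows in the picture. A call takes as long as a camera call. They do not tell look-alikes from the thing itself.
- robot.search_frame(camera, thing): "at" ([column, row] in pixels, amid what is visible of it).
- robot.spot_point(camera, thing): "at" ([column, row] in pixels: a listed point, or the origin of a listed thing).
The state is a dict: "time": time; "q": joint angles; "joint_velocities": joint speeds; "joint_torque": joint torques, N m; "position": TCP position; "tool_rot": TCP orientation; "ft_force": force on the tool from outside, world axes, zero at the start; "moment": the same for the moment, N m; "grip_width": finger opening in m.
Only numpy, scipy, OpenCV 4.12 (cv2) and the standard library are available. Lean on these libraries where they do the work, as an engineer would, in place of code of your own. Each camera call takes 0.05 s, during which the arm holds its last target.

## Working session

There is one attempt and no reset: what is moved stays moved. The work goes in short steps, Python scripts to look and compute and a tool call to move; the robot and the scene stay as the last step left them, time stands still between calls to the robot, and variables do not carry over. Pictures are saved under pics/ and viewed, and the job is handed in when it is done.

Besides the shell and the picture viewer there is one more tool, called after ">>>" by a JSON object that holds its "name" and its "arguments", one argument or row to a line. move_arm: Moves the arm, as the interface text tells. Its arguments: {"type":"object","properties":{"rows":{"type":"array","items":{"type":"number"}},"grip_force":{"type":"number"}},"required":["rows"]}

```bash
ls; mkdir -p pics
cat > h.py <<'E'
from rig import robot
import numpy as np, cv2
def cam(n):
    o=robot.get_obs(); c=robot.camera(n)
    if n=="wrist":
        from scipy.spatial.transform import Rotation as Ro
        T=np.eye(4);T[:3,:3]=Ro.from_quat(o["tool_rot"]).as_matrix();T[:3,3]=o["position"]
        W=T@c["tool_from_camera"]; c["W"]=W
    else:
        W=np.eye(4);W[:3,:3]=c["R"].T;W[:3,3]=-c["R"].T@c["t"];c["W"]=W
    return c
def ray(c,uv):
    p=cv2.undistortPoints(np.array([[uv]],float),c["camera_matrix"],c["distortion"])[0,0]
    return c["W"][:3,3],c["W"][:3,:3]@np.array([p[0],p[1],1.])
def atz(c,uv,z):
    o,d=ray(c,uv);return o+d*(z-o[2])/d[2]
def dep(c,uv,r=2):
    u,v=int(round(uv[0])),int(round(uv[1]))
    a=c["z_map"][max(0,v-r):v+r+1,max(0,u-r):u+r+1];a=a[a>0]
    o,d=ray(c,uv);return o+d*np.median(a) if len(a) else None
def save(c,n,crop=None,s=1):
    im=c["color"][:,:,::-1]
    if crop: im=im[crop[1]:crop[3],crop[0]:crop[2]]
    cv2.imwrite("pics/"+n,cv2.resize(im,None,fx=s,fy=s,interpolation=cv2.INTER_CUBIC))
def cloud(c):
    h,w=c["z_map"].shape
    u,v=np.meshgrid(np.arange(w),np.arange(h))
    p=cv2.undistortPoints(np.stack([u,v],-1).reshape(-1,1,2).astype(float),c["camera_matrix"],c["distortion"])[:,0]
    z=c["z_map"].reshape(-1,1)
    P=np.hstack([p,np.ones((len(p),1))])*z@c["W"][:3,:3].T+c["W"][:3,3]
    P[z[:,0]<=0]=np.nan
    return P.reshape(h,w,3)
E
python3 - <<'E'
from h import *
np.set_printoptions(precision=4,suppress=True)
print(robot.get_obs())
for n in ["scene","side","wrist"]:
    c=cam(n);save(c,n+"0.png",s=1.5);print(n,c["W"])
    for t in ["cabinet","cab_hinge","door_handle","door_foot","wedge_mid","wedge_tip","bottle_mid","tray","jar","cup","brush","pegbox"]:
        try:
            for r in robot.spot_point(n,t)[:3]:
                print(t,np.round(r["at"],1),round(r["conf"],2),dep(c,r["at"]),atz(c,r["at"],0.))
        except Exception as e: print(t,e)
E
```

```text
pics
{'time': 0.0, 'q': array([-1.4045,  0.5284,  1.4339, -0.    ,  1.1814, -0.1785]), 'joint_velocities': array([ 0.0011,  0.001 ,  0.0006,  0.001 , -0.0001,  0.0007]), 'joint_torque': array([ -0.0007, -44.0039, -17.6593,   0.0632,   0.0582,  -0.0002]), 'position': array([ 0.2111, -0.5874,  0.1892]), 'tool_rot': array([ 0.9852,  0.1716, -0.    , -0.0011]), 'ft_force': array([ 0.5047, -0.1379, -1.0176]), 'moment': array([-0.0469,  0.0025, -0.0198]), 'grip_width': 0.08691450631905263}
scene [[-0.6756  0.7025 -0.2237  0.8435]
 [ 0.7373  0.6417 -0.2114  0.0824]
 [-0.005  -0.3078 -0.9515  1.3965]
 [ 0.      0.      0.      1.    ]]
cabinet [312.4 278.2] 0.62 [0.6164 0.1364 0.0305] [0.6113 0.1376 0.    ]
cab_hinge [350.8 302.6] 0.91 [0.6119 0.268  0.1427] [0.5855 0.2891 0.    ]
door_handle [308.7 230.3] 0.82 [0.5603 0.0306 0.2816] [0.4888 0.0175 0.    ]
door_handle [322.2 298.7] 0.19 [0.6602 0.1963 0.1265] [0.6419 0.2076 0.    ]
door_foot [312.2 272.6] 0.64 [0.603  0.1236 0.035 ] [0.5969 0.1246 0.    ]
wedge_mid [280.7 167.4] 0.91 [ 0.3797 -0.2157  0.0199] [ 0.373 -0.22   0.   ]
wedge_mid
[... 1653 characters left out ...]
424 0.2133 0.    ]
jar [336.  218.3] 0.71 [0.6713 0.0645 0.1526] [0.6356 0.1007 0.    ]
jar [167.3 179.9] 0.42 [ 0.3793 -0.4301  0.0199] [ 0.3715 -0.4319  0.    ]
cup [265.8 275.1] 0.56 [ 0.7701 -0.1758  0.0044] [ 0.7694 -0.1755  0.    ]
brush [168.7 176.7] 0.7 [ 0.3673 -0.4237  0.016 ] [ 0.3609 -0.4251  0.    ]
pegbox [162.2 235.7] 0.64 [ 0.5784 -0.4766  0.0522] [ 0.5639 -0.4831  0.    ]
wrist [[ 0.338  -0.9001 -0.275   0.2867]
 [-0.9411 -0.3235 -0.098  -0.5609]
 [-0.0007  0.2919 -0.9564  0.384 ]
 [ 0.      0.      0.      1.    ]]
wedge_mid [370.4   8.4] 0.56 [ 0.4145 -0.6408  0.0198] [ 0.4214 -0.6451  0.    ]
wedge_tip [327.9  69.8] 0.95 [ 0.346  -0.6252  0.0054] [ 0.3469 -0.6261  0.    ]
```

View pics/scene0.png

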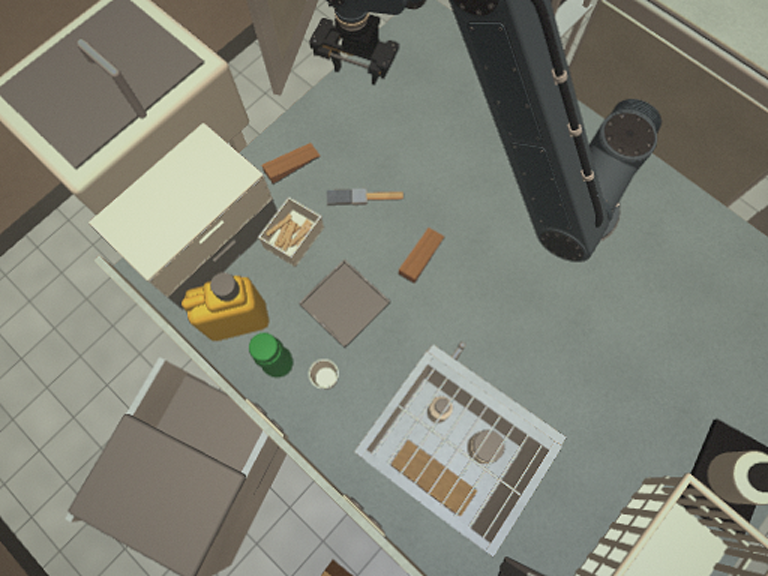

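View pics/side0.png

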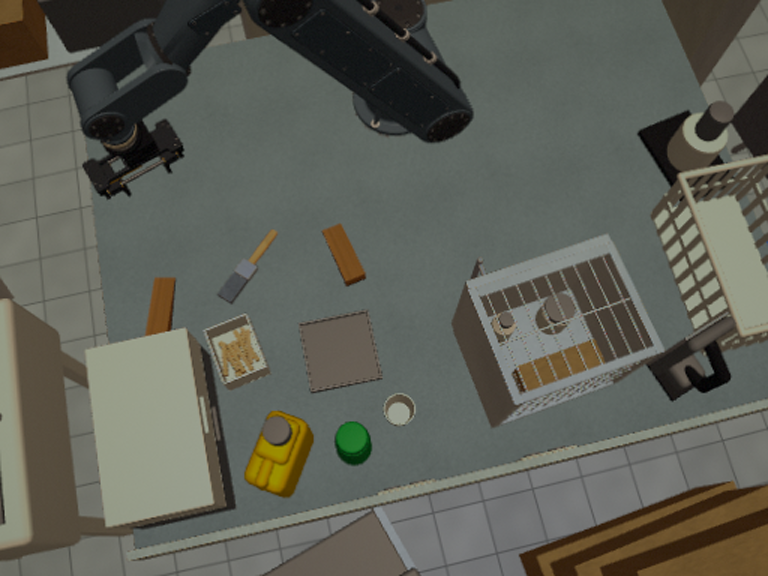

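Run:
```python
from h import *
np.set_printoptions(precision=4,suppress=True)
for n in ["scene","side"]:
    c=cam(n);P=cloud(c)
    m=(abs(P[...,2]-0.300)<0.006)&(P[...,0]>0.4)&(P[...,0]<1.0)&(P[...,1]>-.05)&(P[...,1]<.4)
    m2=cv2.morphologyEx(m.astype(np.uint8),cv2.MORPH_CLOSE,np.ones((3,3)))
    pts=P[m][:,:2].astype(np.float32)
    r=cv2.minAreaRect(pts);print(n,m.sum(),r,cv2.boxPoints(r))
    # wedge
    for ctr in [(.376,-.218),(.41,-.645)]:
        w=(P[...,2]>0.0045)&(np.hypot(P[...,0]-ctr[0],P[...,1]-ctr[1])<0.1)
        q=P[w];
        r=cv2.minAreaRect(q[:,:2].astype(np.float32));print(" wedge",r,cv2.boxPoints(r))
        mu=q.mean(0);u,s,vt=np.linalg.svd(q[:,:2]-mu[:2],full_matrices=False);d=vt[0]
        t=(q[:,:2]-mu[:2])@d
        A=np.polyfit(t,q[:,2],1);print("  dir",d,"mu",mu,"t",t.min(),t.max(),"z slope",A)
    save(c,n+"w.png",(230,130,330,210) if n=="scene" else (190,130,270,200),6)
    save(c,n+"cab.png",(220,210,400,390) if n=="scene" else (290,140,460,300),4)
```

```text
scene 3942 ((0.7082495093345642, 0.14664866030216217), (0.2493792027235031, 0.30074402689933777), 6.231893539428711) [[ 0.568   0.2826]
 [ 0.6006 -0.0164]
 [ 0.8485  0.0107]
 [ 0.8159  0.3097]]
 wedge ((0.37291184067726135, -0.21493178606033325), (0.18633568286895752, 0.19141432642936707), 70.54840850830078) [[ 0.2516 -0.2709]
 [ 0.4321 -0.3347]
 [ 0.4942 -0.159 ]
 [ 0.3137 -0.0952]]
  dir [ 0.9842 -0.1771] mu [ 0.3191 -0.2046  0.5637] t -0.04068582388803497 0.15272398278072466 z slope [-5.5582  0.5637]
 wedge ((0.41063907742500305, -0.6440854668617249), (0.1845184564590454, 0.19048261642456055), 46.68882751464844) [[ 0.2781 -0.6459]
 [ 0.4167 -0.7765]
 [ 0.5432 -0.6423]
 [ 0.4046 -0.5116]]
  dir [ 0.9935 -0.1134] mu [ 0.4223 -0.6433  0.018 ] t -0.10778527625579347 0.08479217013401022 z slope [0.1341 0.018 ]
side 3296 ((0.6921593546867371, 0.1426771879196167), (0.2820104658603668, 0.3032968044281006), 6.173182010650635) [[ 0.5357  0.2783]
 [ 0.5683 -0.0233]
 [ 0.8487  0.0071]
 [ 0.816   0.3086]]
 wedge ((0.375019907951355, -0.22298596799373627), (0.18833647668361664, 0.19150058925151825), 86.79955291748047) [[ 0.2742 -0.3117]
 [ 0.4654 -0.3224]
 [ 0.4759 -0.1343]
 [ 0.2847 -0.1236]]
  dir [ 0.9734 -0.229 ] mu [ 0.3238 -0.2184  0.5469] t -0.044821868435002854 0.14760980711180852 z slope [-5.2037  0.5469]
 wedge ((0.3992733657360077, -0.6456644535064697), (0.19482320547103882, 0.1719912886619568), 88.4106674194336) [[ 0.3106 -0.7407]
 [ 0.4825 -0.7454]
 [ 0.4879 -0.5507]
 [ 0.316  -0.5459]]
  dir [ 0.9545 -0.2984] mu [ 0.4155 -0.6453  0.0175] t -0.10365170868650087 0.07647921517288264 z slope [0.168  0.0175]
```

Run:
```python
import cv2,numpy as np
a=cv2.imread("pics/scenew.png");b=cv2.imread("pics/scenecab.png");s=cv2.imread("pics/sidecab.png")
def f(i,w):return cv2.resize(i,(w,int(i.shape[0]*w/i.shape[1])))
a,b,s=f(a,300),f(b,390),f(s,390)
o=np.zeros((max(b.shape[0],s.shape[0]),780,3),np.uint8);o[:b.shape[0],:390]=b;o[:s.shape[0],390:]=s
cv2.imwrite("pics/m1.png",o);cv2.imwrite("pics/w1.png",a)
```

```text
(no output)
```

View pics/m1.png

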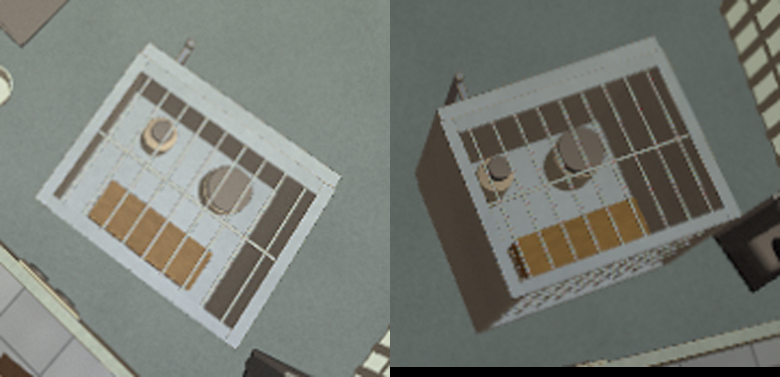

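View pics/w1.png

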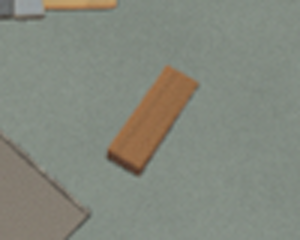

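Run:
```python
from h import *
np.set_printoptions(precision=4,suppress=True)
for n in ["scene","side"]:
    c=cam(n);P=cloud(c)
    hsv=cv2.cvtColor(c["color"],cv2.COLOR_RGB2HSV)
    for ctr in [(.376,-.218),(.41,-.645)]:
        w=(P[...,2]<0.06)&(np.hypot(P[...,0]-ctr[0],P[...,1]-ctr[1])<0.11)&(hsv[...,1]>110)&(hsv[...,0]<20)
        q=P[w];
        r=cv2.minAreaRect(q[:,:2].astype(np.float32))
        mu=q.mean(0);u,s,vt=np.linalg.svd(q[:,:2]-mu[:2],full_matrices=False);d=vt[0]
        t=(q[:,:2]-mu[:2])@d
        print(n,w.sum(),"rect",r,"dir",d,"mu",mu,"t",t.min(),t.max(),"z slope",np.polyfit(t,q[:,2],1), np.median(q[t>t.max()-.02][:,2]),np.median(q[t<t.min()+.02][:,2]))
    # cabinet rim, back & left corners, excluding handle
    m=(abs(P[...,2]-0.300)<0.004)&(P[...,0]>0.5)&(P[...,0]<1.0)&(P[...,1]>-.05)&(P[...,1]<.4)
    p=P[m][:,:2]-[.6036,.134];yaw=.109
    X=p@[np.cos(yaw),np.sin(yaw)];Y=p@[-np.sin(yaw),np.cos(yaw)]
    # edges
    for lab,sel,co,fn in [("L",(X>.03)&(X<.2)&(Y>.12),(X,Y),np.max),("R",(X>.03)&(X<.2)&(Y<-.12),(X,Y),np.min),("B",(abs(Y)<.1)&(X>.2),(Y,X),np.max),("F",(Y<.14)&(Y>-.08)&(X<.05),(Y,X),np.min)]:
        a,b=co;bins=np.linspace(a[sel].min(),a[sel].max(),12);xs,ys=[],[]
        for i in range(11):
            k=sel&(a>=bins[i])&(a<bins[i+1])
            if k.sum()>3: xs.append(bins[i]);ys.append(fn(b[k]))
        print(lab,np.polyfit(xs,ys,1),np.median(ys))
```

```text
scene 436 rect ((0.3818162679672241, -0.21531634032726288), (0.15372909605503082, 0.05213608592748642), 10.90188980102539) dir [0.9809 0.1943] mu [ 0.3877 -0.2114  0.0219] t -0.08352434969152384 0.07029462444708338 z slope [0.1841 0.0219] 0.03326958021602766 0.007983664250886924
scene 429 rect ((0.41889435052871704, -0.6431007981300354), (0.05079253017902374, 0.14760349690914154), 77.66059875488281) dir [ 0.9834 -0.1815] mu [ 0.4246 -0.6421  0.0214] t -0.07979208962294612 0.0687840923800656 z slope [0.1733 0.0214] 0.0333658231976488 0.007987691820337872
L [0.0021 0.1501] 0.1504372349697794
R [-0.0071 -0.1471] -0.14759528303512723
B [0.015  0.2291] 0.2294803564313662
F [-0.0059 -0.0184] -0.018530314161709478
side 553 rect ((0.38240155577659607, -0.21658721566200256), (0.15201832354068756, 0.04831032082438469), 10.942595481872559) dir [0.9841 0.1776] mu [ 0.3886 -0.2156  0.0204] t -0.08240776296415146 0.06951014291633295 z slope [0.1586 0.0204] 0.031189717638866687 0.00671934572181665
side 560 rect ((0.41741251945495605, -0.6469998359680176), (0.051709048449993134, 0.14727194607257843), 77.10875701904297) dir [ 0.9763 -0.2163] mu [ 0.4174 -0.6457  0.0199] t -0.07326941585629806 0.07373600138991239 z slope [0.1895 0.0199] 0.03356217126032668 0.008176254477901379
L [0.0031 0.1477] 0.1478192533302595
R [ 0.0028 -0.1519] -0.15158590863722926
B [-0.0012  0.2292] 0.22919182673833413
F [-0.0061 -0.0194] -0.019529346758124958
```

>>> {"name": "move_arm", "arguments": {
  "rows": [10.5,19,0,0,0,0.1494,0,10.5,19,0,0,0,0.1494,0,10.5,19,0,0,0,0.1494,0,10.5,19,0,0,0,0.1494,0,10.5,19,0,0,0,0.1494,0,10.5,19,0,0,0,0.1494,0,10.5,19,0,0,0,0.1494,0,10.5,19,0,0,0,0.1494,0,10.5,19,0,0,0,0.1494,0,10.5,19,0,0,0,0.1494,0,10.5,19,0,0,0,0.1494,0,10.5,19,0,0,0,0.1494,0]
}}

```text
time: 3.35
position: [0.3377, -0.3595, 0.1903]
tool_rot: [0.479, 0.878, -0.0, 0.0]
ft_force: [-0.4, 0.6, -0.4]
grip_width: 0.0871
```

>>> {"name": "move_arm", "arguments": {
  "rows": [10.5,19,-5,0,0,0.1494,0,10.5,19,-10,0,0,0.1494,0,10.5,19,-10,0,0,0.1494,0,10.5,19,-10,0,0,0.1494,0,10.5,19,-10,0,0,0.1494,0,10.5,19,-10,0,0,0.1494,0,10.5,19,-10,0,0,0.1494,0,10.5,18,-10,0,0,0.1494,0,0,0,0,0,0,0,0]
}}

```text
time: 4.25
position: [0.4211, -0.2068, 0.1143]
tool_rot: [-0.097, 0.995, 0.001, -0.001]
ft_force: [0.1, 1.1, 0.3]
grip_width: 0.0871
```

Run:
```python
from h import *
np.set_printoptions(precision=4,suppress=True)
o=robot.get_obs();print(o["time"],o["q"],o["position"],o["tool_rot"],o["ft_force"])
c=cam("wrist");save(c,"wr1.png",s=1);P=cloud(c)
hsv=cv2.cvtColor(c["color"],cv2.COLOR_RGB2HSV)
w=(P[...,2]<0.06)&(np.hypot(P[...,0]-.382,P[...,1]+.216)<0.11)&(hsv[...,1]>110)&(hsv[...,0]<20)
q=P[w];print(w.sum(),cv2.minAreaRect(q[:,:2].astype(np.float32)),q[:,2].min(),q[:,2].max())
for t in ["wedge_mid","wedge_tip"]: print(t,[(r["at"],r["conf"],dep(c,r["at"])) for r in robot.spot_point("wrist",t)])
```

```text
4.25 [-0.6956  0.4438  1.8898  0.0005  0.811  -2.4616] [ 0.4211 -0.2068  0.1143] [-0.0973  0.9953  0.0012 -0.0009] [0.1067 1.1208 0.3239]
8327 ((0.38081732392311096, -0.21336877346038818), (0.1488182693719864, 0.04704158380627632), 10.33111572265625) 0.0035432485487414955 0.03664217845316042
wedge_mid [([259.3, 147.4], 0.82, array([ 0.3818, -0.2117,  0.0207]))]
wedge_tip [([257.4, 62.1], 0.56, array([ 0.3084, -0.228 ,  0.0054]))]
```

View pics/wr1.png

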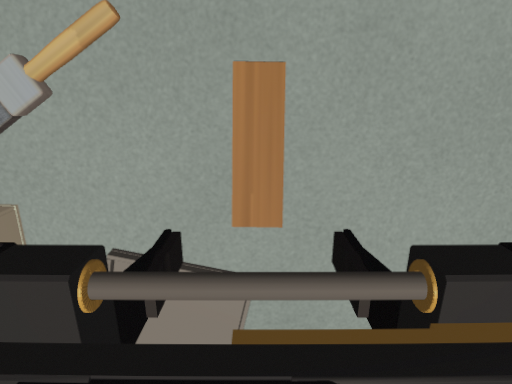

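>>> {"name": "move_arm", "arguments": {
  "rows": [0,0,-30,0,0,-0.012,0,0,1,-35,0,0,0,0,0,0,-30,0,0,0,0,0,0,-12,0,0,0,0,0,0,0,0,0,0,1,0,0,0,0,0,0,1,0,0,0,0,0,0,1,0,0,0,0,0,0,1],
  "grip_force": 25
}}

```text
time: 5.2
position: [0.422, -0.209, 0.0092]
tool_rot: [-0.089, 0.996, -0.001, 0.001]
ft_force: [0.4, -0.3, 0.6]
grip_width: 0.0627
```

>>> {"name": "move_arm", "arguments": {
  "rows": [0,0,0,0,0,0,1,0,0,0,0,0,0,1,0,0,20,0,0,0,1,-1,8,5,0,0,-0.1477,1,-2,8,0,0,0,-0.1477,1,-2,8,0,0,0,-0.1477,1,-2,8,0,0,0,-0.1477,1,-2,8,0,0,0,-0.1477,1,-2,8,0,0,0,-0.1477,1,-2,8,0,0,0,-0.1477,1,-2,8,0,0,0,-0.1477,1,-2,8,0,0,0,-0.1477,1]
}}

```text
time: 6.4
position: [0.4043, -0.1358, 0.0334]
tool_rot: [0.546, 0.838, -0.0, 0.0]
ft_force: [-0.4, -1.1, -1.2]
grip_width: 0.0003
```

>>> {"name": "move_arm", "arguments": {
  "rows": [-2,8,0,0,0,-0.1477,1,-2,8,0,0,0,-0.1477,1,-1,8,0,0,0,-0.1477,1,0,8,0,0,0,-0.1477,1,0,0,-12,0,0,0,1,0,0,-12,0,0,0,1,0,0,0,0,0,0,1,0,0,0,0,0,0,1]
}}

```text
time: 7.2
position: [0.3992, -0.1041, 0.0092]
tool_rot: [0.765, 0.645, -0.0, -0.0]
ft_force: [0.8, -0.4, 0.1]
grip_width: 0.0005
```

Run:
```python
from h import *
np.set_printoptions(precision=4,suppress=True)
for n in ["scene","side"]:
    c=cam(n);P=cloud(c)
    hsv=cv2.cvtColor(c["color"],cv2.COLOR_RGB2HSV)
    w=(P[...,2]<0.06)&(np.hypot(P[...,0]-.382,P[...,1]+.216)<0.15)&(hsv[...,1]>110)&(hsv[...,0]<20)
    q=P[w];print(w.sum(),cv2.minAreaRect(q[:,:2].astype(np.float32)),q.min(0),q.max(0))
    save(c,n+"2.png",s=1.5)
o=robot.get_obs();print(o)
```

```text
443 ((0.3828898072242737, -0.21305528283119202), (0.1506638526916504, 0.05369194597005844), 8.477761268615723) [ 0.3079 -0.2507 -0.003 ] [ 0.4597 -0.1791  0.0409]
555 ((0.3823016881942749, -0.216546893119812), (0.15212330222129822, 0.04872974380850792), 9.974970817565918) [ 0.3062 -0.2513 -0.0001] [ 0.4613 -0.1799  0.0449]
{'time': 7.3, 'q': array([-0.5276,  0.623 ,  2.1014, -0.    ,  0.4165, -0.3575]), 'joint_velocities': array([-0.0021, -0.0016, -0.0002, -0.    , -0.0008,  0.0004]), 'joint_torque': array([  0.0136, -33.2188,  -2.9227,   0.0238,   0.0682,  -0.    ]), 'position': array([ 0.3995, -0.1043,  0.0096]), 'tool_rot': array([0.7646, 0.6445, 0.0001, 0.0004]), 'ft_force': array([-0.0582, -1.3146,  0.751 ]), 'moment': array([-0.001 , -0.1327,  0.0193]), 'grip_width': 0.0005280489096682527}
```

View pics/side2.png

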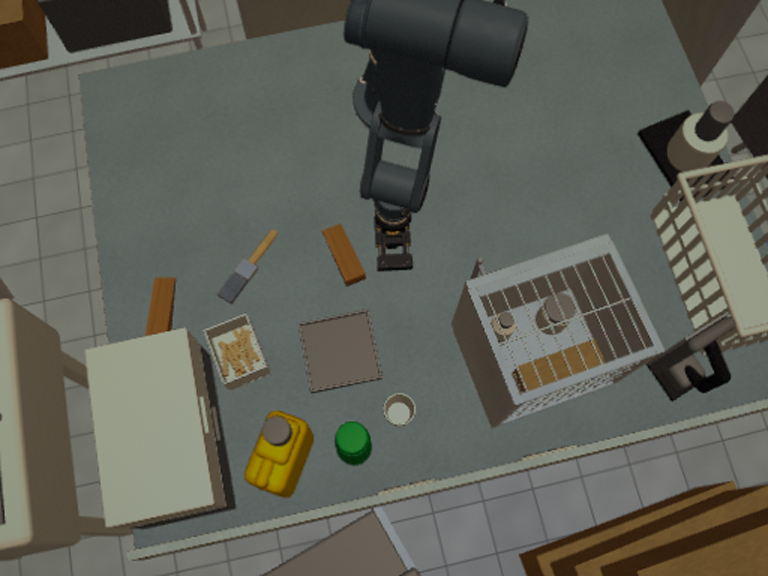

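>>> {"name": "move_arm", "arguments": {
  "rows": [0,0,30,0,0,0.1477,0,1,-8,30,0,0,0.1477,0,2,-8,0,0,0,0.1477,0,2,-8,0,0,0,0.1477,0,2,-8,0,0,0,0.1477,0,2,-8,0,0,0,0.1477,0,2,-8,0,0,0,0.1477,0,2,-8,0,0,0,0.1477,0,2,-8,0,0,0,0.1477,0,2,-8,0,0,0,0.1477,0,2,-8,0,0,0,0.1477,0,2,-8,0,0,0,0.1477,0]
}}

```text
time: 8.5
position: [0.4203, -0.1926, 0.0698]
tool_rot: [-0.019, 1.0, -0.0, 0.0]
ft_force: [-0.3, 0.2, -1.1]
grip_width: 0.0848
```

>>> {"name": "move_arm", "arguments": {
  "rows": [2,-16,0,0,0,0.1477,0,0,0,-20,0,0,0,0,0,0,-25,0,0,0,0,0,0,-18,0,0,0,0,0,0,0,0,0,0,1,0,0,0,0,0,0,1,0,0,0,0,0,0,1,0,0,0,0,0,0,1,0,0,0,0,0,0,1,0,0,0,0,0,0,1,0,0,0,0,0,0,1,0,0,0,0,0,0,1]
}}

```text
time: 9.7
position: [0.4223, -0.2082, 0.0062]
tool_rot: [-0.089, 0.996, -0.0, 0.0]
ft_force: [-1.0, -0.3, 0.2]
grip_width: 0.0311
```

Run:
```python
from h import *
np.set_printoptions(precision=4,suppress=True)
c=cam("wrist");save(c,"wr3.png",s=1.5);print(c["tool_from_camera"],robot.get_obs()["grip_width"])
```

```text
[[-0.     -0.9565 -0.2916  0.0806]
 [ 1.     -0.0002  0.0006  0.0002]
 [-0.0006 -0.2916  0.9565 -0.1939]
 [ 0.      0.      0.      1.    ]] 0.027020502536481483
```

View pics/wr3.png

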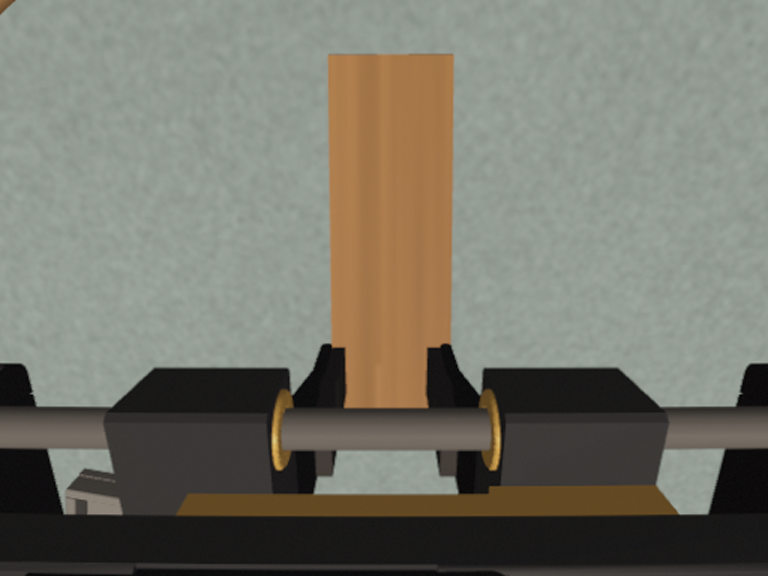

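Run:
```python
from h import *
np.set_printoptions(precision=4,suppress=True)
c=cam("wrist");P=cloud(c);print(robot.get_obs()["grip_width"])
for v in [200,225,232,238,250,260,270,290,310]:
    print(v,[tuple(np.round(P[v,u],3)) for u in (215,226,245,262,280,292,300)])
s=cam("side");save(s,"side3.png",(190,120,290,200),6)
c=cam("scene");save(c,"sc3.png",(230,110,330,190),6)
```

```text
0.022826430712284167
200 [(np.float64(0.412), np.float64(-0.239), np.float64(-0.002)), (np.float64(0.402), np.float64(-0.23), np.float64(0.023)), (np.float64(0.4), np.float64(-0.219), np.float64(0.024)), (np.float64(0.398), np.float64(-0.209), np.float64(0.025)), (np.float64(0.396), np.float64(-0.199), np.float64(0.024)), (np.float64(0.395), np.float64(-0.192), np.float64(0.023)), (np.float64(0.394), np.float64(-0.187), np.float64(0.023))]
225 [(np.float64(0.43), np.float64(-0.236), np.float64(-0.002)), (np.float64(0.417), np.float64(-0.228), np.float64(0.026)), (np.float64(0.415), np.float64(-0.217), np.float64(0.026)), (np.float64(0.413), np.float64(-0.206), np.float64(0.026)), (np.float64(0.411), np.float64(-0.196), np.float64(0.026)), (np.float64(0.409), np.float64(-0.189), np.float64(0.027)), (np.float64(0.419), np.float64(-0.178), np.float64(0.0))]
232 [(np.float64(0.435), np.float64(-0.236), np.float64(-0.001)), (np.float64(0.416), np.float64(-0.227), np.float64(0.039)), (np.float64(0.419), np.float64(-0.216), np.float64(0.027)), (np.float64(0.417), np.float64(-0.206), np.floa
[... 2030 characters left out ...]
float64(-0.217), np.float64(0.126)), (np.float64(0.392), np.float64(-0.212), np.float64(0.125)), (np.float64(0.391), np.float64(-0.207), np.float64(0.125)), (np.float64(0.391), np.float64(-0.204), np.float64(0.126)), (np.float64(0.391), np.float64(-0.201), np.float64(0.125))]
310 [(np.float64(0.43), np.float64(-0.225), np.float64(0.088)), (np.float64(0.431), np.float64(-0.22), np.float64(0.086)), (np.float64(0.495), np.float64(-0.204), np.float64(-0.001)), (np.float64(0.493), np.float64(-0.191), np.float64(-0.001)), (np.float64(0.49), np.float64(-0.178), np.float64(-0.001)), (np.float64(0.424), np.float64(-0.192), np.float64(0.088)), (np.float64(0.423), np.float64(-0.189), np.float64(0.09))]
```

View pics/side3.png

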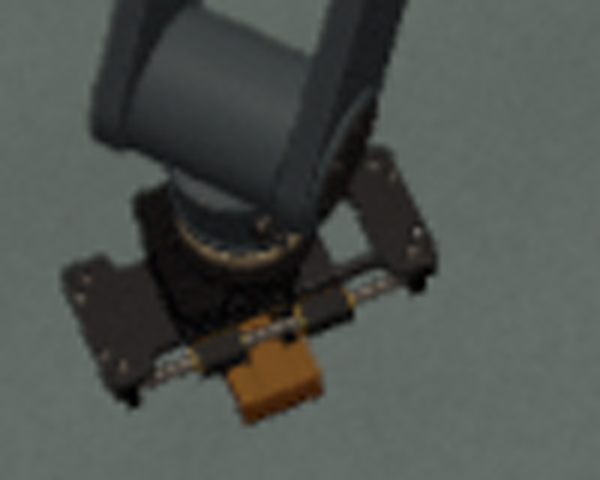

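View pics/sc3.png

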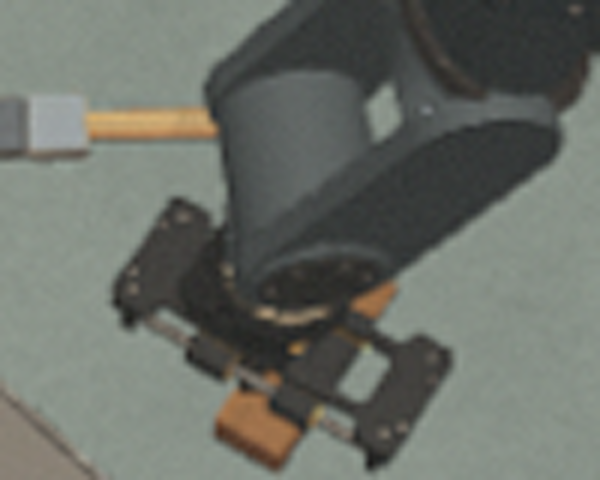

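Run:
```python
from h import *
np.set_printoptions(precision=1,suppress=True)
c=cam("wrist");T=np.linalg.inv(c["tool_from_camera"]);w=robot.get_obs()["grip_width"];print(w,robot.get_obs()["ft_force"])
for y in (-w/2,w/2):
  for x in (-.0095,.0095):
    for z in (0,-.019,-.038):
      p=T@[x,y,z,1];uv=cv2.projectPoints(p[None,:3],np.zeros(3),np.zeros(3),c["camera_matrix"],c["distortion"])[0][0,0]
      print(x,y,z,uv, p[2])
save(c,"wr4.png",(150,180,380,340),3)
```

```text
0.01076052342189495 [0.1 0.3 0.5]
-0.0095 -0.005380261710947475 0 [248.7 238.8] 0.21170665750107595
-0.0095 -0.005380261710947475 -0.019 [247.9 251.7] 0.1935323224056816
-0.0095 -0.005380261710947475 -0.038 [247.  267.3] 0.17535798731028726
0.0095 -0.005380261710947475 0 [248.5 212.6] 0.2061664934165847
0.0095 -0.005380261710947475 -0.019 [247.7 223.4] 0.18799215832119037
0.0095 -0.005380261710947475 -0.038 [246.7 236.5] 0.16981782322579603
-0.0095 0.005380261710947475 0 [264.4 238.8] 0.2117130085620235
-0.0095 0.005380261710947475 -0.019 [265.2 251.7] 0.19353867346662915
-0.0095 0.005380261710947475 -0.038 [266.  267.3] 0.1753643383712348
0.0095 0.005380261710947475 0 [264.6 212.6] 0.20617284447753223
0.0095 0.005380261710947475 -0.019 [265.4 223.4] 0.1879985093821379
0.0095 0.005380261710947475 -0.038 [266.3 236.5] 0.16982417428674357
```

View pics/wr4.png

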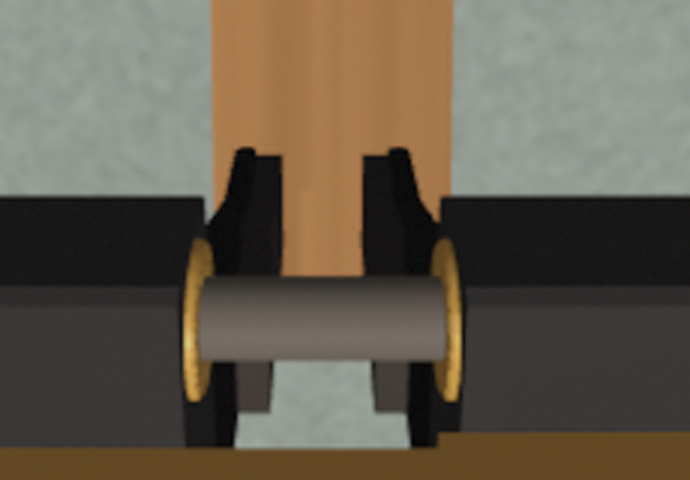

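>>> {"name": "move_arm", "arguments": {
  "rows": [0,0,40,0,0,0,0.5,0,0,40,0,0,0,0.5,0,0,0,0,0,0,0.5,0,0,0,0,0,0,0.5,0,0,0,0,0,0,0.5,0,0,0,0,0,0,0.5,0,0,0,0,0,0,0.5]
}}

```text
time: 10.65
position: [0.4216, -0.2076, 0.0851]
tool_rot: [-0.089, 0.996, 0.001, -0.001]
ft_force: [0.8, 0.2, 0.2]
grip_width: 0.0427
```

Run:
```python
from h import *
np.set_printoptions(precision=4,suppress=True)
print(robot.get_obs()["grip_width"],robot.get_obs()["position"])
c=cam("wrist");W=c["W"];c["W"]=c["tool_from_camera"];P=cloud(c)
save(c,"wr5.png",s=1.4)
f=(abs(P[...,1])<.06)&(abs(P[...,0])<.03)&(P[...,2]>-.08)&(P[...,2]<.03)
q=P[f];print(len(q))
for z in np.arange(-.08,.03,.005):
    k=q[(q[:,2]>=z)&(q[:,2]<z+.005)]
    if len(k): print(round(z,3),len(k),k.min(0),k.max(0),np.abs(k[:,1]).min())
```

```text
0.042732254912717496 [ 0.4216 -0.2076  0.0851]
2463
-0.08 210 [-0.0093 -0.0344 -0.08  ] [ 0.0123  0.035  -0.075 ] 0.02095834893593293
-0.075 371 [-0.009  -0.0342 -0.0749] [ 0.0123  0.0348 -0.07  ] 0.021004490568515728
-0.07 284 [ 0.0062 -0.0334 -0.07  ] [ 0.0119  0.0334 -0.0652] 0.021076994134271578
-0.065 266 [ 0.0013 -0.0324 -0.065 ] [ 0.0118  0.0331 -0.06  ] 0.021667162120723473
-0.06 322 [-0.0015 -0.031  -0.06  ] [ 0.0119  0.0316 -0.055 ] 0.020886762450359853
-0.055 241 [-0.0043 -0.0304 -0.055 ] [ 0.012   0.031  -0.0501] 0.020814461658229633
-0.05 236 [-0.0062 -0.0299 -0.05  ] [ 0.0118  0.0302 -0.045 ] 0.020781835763497694
-0.045 217 [-0.0086 -0.0299 -0.045 ] [ 0.0117  0.0303 -0.0401] 0.020852263795141643
-0.04 192 [-0.0101 -0.0296 -0.04  ] [ 0.0118  0.0301 -0.0351] 0.020867670331921613
-0.035 124 [-0.0088 -0.0298 -0.035 ] [ 0.0117  0.0304 -0.0306] 0.02088968103256784
```

View pics/wr5.png

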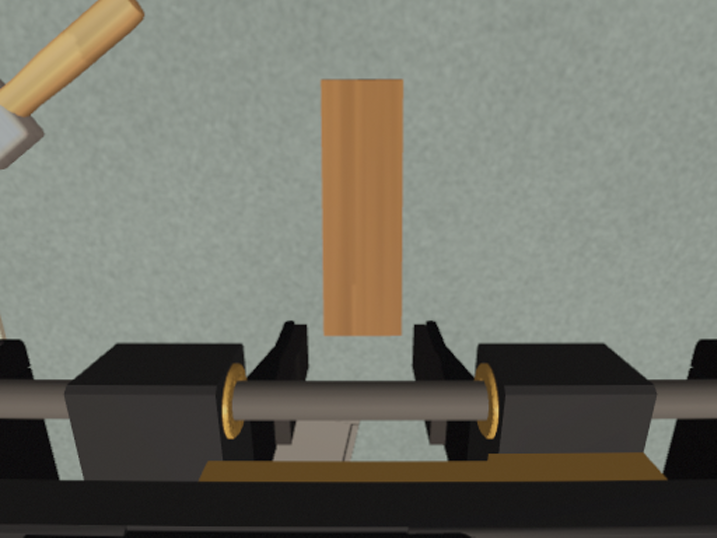

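>>> {"name": "move_arm", "arguments": {
  "rows": [0,0,0,0,0,0,0,0,0,0,0,0,0,0,0,0,0,0,0,0,0,0,0,-20,0,0,0,0,0,0,-30,0,0,0,0,0,0,-30,0,0,0,0,0,0,-17,0,0,0,0,0,0,-5,0,0,0,0,0,0,0,0,0,0,0]
}}

```text
time: 11.6
position: [0.422, -0.208, -0.0163]
tool_rot: [-0.089, 0.996, 0.0, -0.0]
ft_force: [0.2, -0.4, -0.4]
grip_width: 0.0866
```

>>> {"name": "move_arm", "arguments": {
  "rows": [0,0,-4,0,0,0,0,0,0,-4,0,0,0,0,0,0,0,0,0,0,1,0,0,0,0,0,0,1,0,0,0,0,0,0,1,0,0,0,0,0,0,1,0,0,0,0,0,0,1,0,0,0,0,0,0,1,0,0,0,0,0,0,1]
}}

```text
time: 12.5
position: [0.4221, -0.2079, -0.0238]
tool_rot: [-0.089, 0.996, 0.0, -0.0]
ft_force: [-0.1, 1.6, 0.9]
grip_width: 0.0479
```

>>> {"name": "move_arm", "arguments": {
  "rows": [0,0,12,0,0,0,1,0,0,15,0,0,0,1,-2,8,0,0,0,-0.1477,1,-2,8,0,0,0,-0.1477,1,-2,8,0,0,0,-0.1477,1,-2,8,0,0,0,-0.1477,1,-2,8,0,0,0,-0.1477,1,-2,8,0,0,0,-0.1477,1,-2,8,0,0,0,-0.1477,1,-2,8,0,0,0,-0.1477,1,-2,8,0,0,0,-0.1477,1]
}}

```text
time: 13.6
position: [0.4045, -0.1361, 0.0038]
tool_rot: [0.546, 0.838, -0.0, 0.001]
ft_force: [0.3, 0.2, -1.6]
grip_width: 0.0478
```

>>> {"name": "move_arm", "arguments": {
  "rows": [-2,8,0,0,0,-0.1477,1,-2,8,0,0,0,-0.1477,1,0,8,0,0,0,-0.1477,1,0,8,0,0,0,-0.1477,1,0,0,-12,0,0,0,1,0,0,-14,0,0,0,1,0,0,0,0,0,0,1,0,0,0,0,0,0,1]
}}

```text
time: 14.4
position: [0.4003, -0.1043, -0.0225]
tool_rot: [0.765, 0.645, -0.0, -0.0]
ft_force: [-0.5, 0.9, -1.2]
grip_width: 0.0479
```

>>> {"name": "move_arm", "arguments": {
  "rows": [0,0,0,0,0,0,0,0,0,0,0,0,0,0,0,0,0,0,0,0,0,0,0,0,0,0,0,0,0,0,30,0,0,0,0,0,0,40,0,0,0,0,0,0,40,0,0,0.14,0,5,5,40,0,0,0.14,0,10,8,40,0,0,0.14,0,15,10,40,0,0,0.14,0,15,12,30,0,0,0.14,0,15,12,30,0,0,0.14,0]
}}

```text
time: 15.6
position: [0.4603, -0.0565, 0.2691]
tool_rot: [0.433, 0.901, 0.0, 0.0]
ft_force: [1.4, -0.2, -1.3]
grip_width: 0.0869
```

>>> {"name": "move_arm", "arguments": {
  "rows": [15,12,24,0,0,0.145,0,15,12,0,0,0,0.145,0,15,12,0,0,0,0.145,0,15,12,0,0,0,0.145,0,15,12,0,0,0,0.145,0,14,12,0,0,0,0.145,0,12,12,0,0,0,0.14,0,0,0,0,0,0,0,0]
}}

```text
time: 16.4
position: [0.5618, 0.028, 0.2907]
tool_rot: [-0.055, 0.998, 0.0, -0.0]
ft_force: [-0.3, -0.3, -0.2]
grip_width: 0.0872
```

Run:
```python
from h import *
np.set_printoptions(precision=4,suppress=True)
o=robot.get_obs();print(o["time"],o["q"],o["position"],o["tool_rot"],o["grip_width"])
for n in ["wrist","side","scene"]:
    c=cam(n);save(c,n+"6.png",s=1.4);P=cloud(c)
    m=(np.hypot(P[...,0]-.5614,P[...,1]-.027)<.025)&(P[...,2]>.15)&(P[...,2]<.297)
    q=P[m];print(n,len(q),q.min(0) if len(q) else 0,q.max(0) if len(q) else 0,np.median(q,0))
    print([(r["at"],r["conf"],dep(c,r["at"])) for r in robot.spot_point(n,"door_handle")])
    hsv=cv2.cvtColor(c["color"],cv2.COLOR_RGB2HSV)
    w=(P[...,2]<0.06)&(np.hypot(P[...,0]-.4,P[...,1]+.06)<0.15)&(hsv[...,1]>110)&(hsv[...,0]<20)
    if w.sum()>50: print(cv2.minAreaRect(P[w][:,:2].astype(np.float32)))
```

```text
16.4 [-0.1492  0.3397  1.46    0.0004  1.3421 -1.8308] [0.5618 0.028  0.2907] [-0.0553  0.9985  0.0002 -0.0001] 0.08721158703793713
wrist 1019 [0.5548 0.0207 0.1529] [0.5862 0.0339 0.291 ] [0.5576 0.0268 0.272 ]
[([255.7, 212.5], 0.91, array([0.5557, 0.0267, 0.2814]))]
((0.4076271653175354, -0.06282456964254379), (0.14835640788078308, 0.04837207496166229), 79.8977279663086)
side 74 [0.5554 0.0181 0.1979] [0.5852 0.0303 0.2902] [0.5652 0.0232 0.2707]
[([321.6, 176.0], 0.58, array([0.4792, 0.0927, 0.0052])), ([273.1, 165.8], 0.3, array([ 0.4099, -0.064 ,  0.0188]))]
((0.4079304337501526, -0.06707973033189774), (0.14684981107711792, 0.05109786242246628), 79.93103790283203)
scene 38 [0.5609 0.0242 0.164 ] [0.5847 0.0353 0.291 ] [0.5697 0.0312 0.275 ]
[]
```

View pics/wrist6.png

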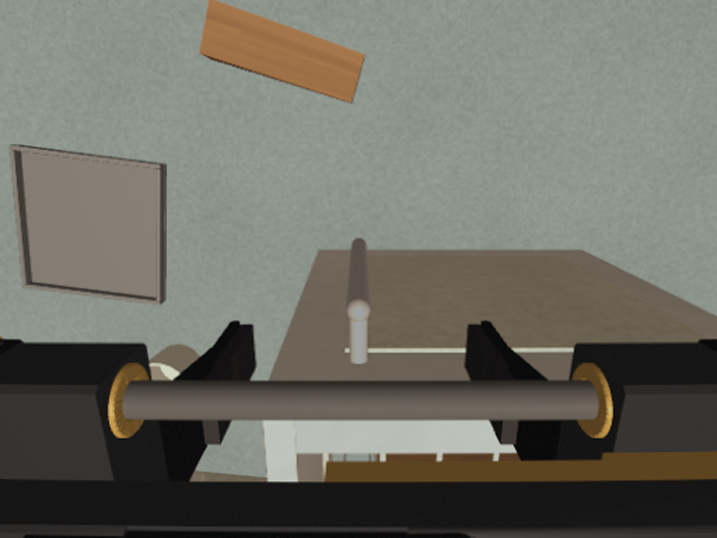

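View pics/side6.png

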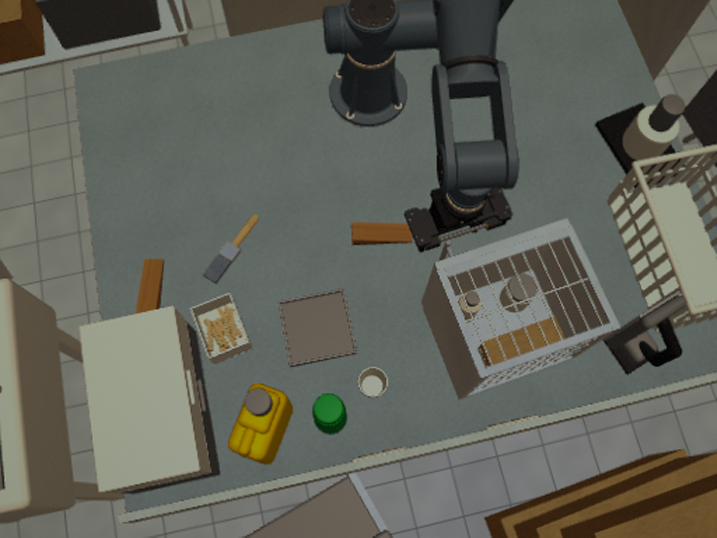

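>>> {"name": "move_arm", "arguments": {
  "rows": [0,-1,-25,0,0,0,0,0,0,-25,0,0,0,0,0,0,-20,0,0,0,0.3,0,0,-6,0,0,0,1,0,0,0,0,0,0,1,0,0,0,0,0,0,1,0,0,0,0,0,0,1,0,0,0,0,0,0,1,0,0,0,0,0,0,1,0,0,0,0,0,0,1,0,0,0,0,0,0,1],
  "grip_force": 40
}}

```text
time: 17.8
position: [0.5613, 0.0258, 0.2153]
tool_rot: [-0.055, 0.999, -0.0, 0.0]
ft_force: [1.4, -0.6, 0.2]
grip_width: 0.0229
```

Run:
```python
import numpy as np
yaw=.109;o=np.array([.603,.134]);R=np.array([[np.cos(yaw),-np.sin(yaw)],[np.sin(yaw),np.cos(yaw)]])
def hd(q): return o+R@(np.array([0,.148])+.25*np.array([-np.sin(q),-np.cos(q)])-.053*np.array([np.cos(q),-np.sin(q)]))
N=37;qs=np.concatenate([[0,.02],np.linspace(.05,1.87,N)[0:]])
p=None
for q in qs:
    h=hd(q)*1000
    if p is not None: print(round(q,3),np.round(h-p[1],1),round(-(q-p[0]),3))
    else: print(h)
    p=(q,h)
```

```text
[561.41053248  26.83976394]
0.02 [-5.1  0.6] -0.02
0.05 [-7.6  1. ] -0.03
0.101 [-12.7   2.3] -0.051
0.151 [-12.6   2.9] -0.051
0.202 [-12.4   3.5] -0.051
0.252 [-12.2   4.1] -0.051
0.303 [-12.    4.8] -0.051
0.353 [-11.8   5.4] -0.051
0.404 [-11.5   5.9] -0.051
0.454 [-11.2   6.5] -0.051
0.505 [-10.8   7.1] -0.051
0.556 [-10.4   7.6] -0.051
0.606 [-10.    8.1] -0.051
0.657 [-9.6  8.6] -0.051
0.707 [-9.2  9.1] -0.051
0.758 [-8.7  9.6] -0.051
0.808 [-8.2 10. ] -0.051
0.859 [-7.7 10.4] -0.051
0.909 [-7.2 10.8] -0.051
0.96 [-6.6 11.1] -0.051
1.011 [-6.  11.4] -0.051
1.061 [-5.4 11.7] -0.051
1.112 [-4.8 12. ] -0.051
1.162 [-4.2 12.2] -0.051
1.213 [-3.6 12.4] -0.051
1.263 [-3.  12.6] -0.051
1.314 [-2.3 12.7] -0.051
1.364 [-1.7 12.8] -0.051
1.415 [-1.  12.9] -0.051
1.466 [-0.4 12.9] -0.051
1.516 [ 0.3 12.9] -0.051
1.567 [ 0.9 12.9] -0.051
1.617 [ 1.6 12.8] -0.051
1.668 [ 2.2 12.7] -0.051
1.718 [ 2.8 12.6] -0.051
1.769 [ 3.5 12.4] -0.051
1.819 [ 4.1 12.2] -0.051
1.87 [ 4.7 12. ] -0.051
```

>>> {"name": "move_arm", "arguments": {
  "rows": [0,0,0,0,0,0,1,0,0,0,0,0,0,1,-5,0.6,0,0,0,-0.02,1,-7.6,1,0,0,0,-0.03,1,-12.7,2.3,0,0,0,-0.051,1,-12.6,2.9,0,0,0,-0.051,1,-12.4,3.5,0,0,0,-0.051,1,-12.2,4.1,0,0,0,-0.051,1,-12,4.8,0,0,0,-0.051,1]
}}

```text
time: 18.7
position: [0.4892, 0.0448, 0.2152]
tool_rot: [0.099, 0.995, 0.0, 0.003]
ft_force: [7.3, 1.9, -6.5]
grip_width: 0.0108
```

>>> {"name": "move_arm", "arguments": {
  "rows": [-11.8,5.4,0,0,0,-0.051,1,-11.5,5.9,0,0,0,-0.051,1,-11.2,6.5,0,0,0,-0.051,1,-10.8,7.1,0,0,0,-0.051,1,-10.4,7.6,0,0,0,-0.051,1,-10,8.1,0,0,0,-0.051,1,-9.6,8.6,0,0,0,-0.051,1,-9.2,9.1,0,0,0,-0.051,1,-8.7,9.6,0,0,0,-0.051,1,-8.2,10,0,0,0,-0.051,1,-7.7,10.4,0,0,0,-0.051,1,-7.2,10.8,0,0,0,-0.051,1]
}}

```text
time: 19.9
position: [0.3717, 0.1423, 0.2151]
tool_rot: [0.394, 0.919, -0.001, 0.003]
ft_force: [4.4, -4.7, -5.4]
grip_width: 0.0107
```

>>> {"name": "move_arm", "arguments": {
  "rows": [-6.6,11.1,0,0,0,-0.051,1,-6,11.4,0,0,0,-0.051,1,-5.4,11.7,0,0,0,-0.051,1,-4.8,12,0,0,0,-0.051,1,-4.2,12.2,0,0,0,-0.051,1,-3.6,12.4,0,0,0,-0.051,1,-3,12.6,0,0,0,-0.051,1,-2.3,12.7,0,0,0,-0.051,1,-1.7,12.8,0,0,0,-0.051,1,-1,12.9,0,0,0,-0.051,1,-0.4,12.9,0,0,0,-0.051,1,0.3,12.9,0,0,0,-0.051,1]
}}

```text
time: 21.1
position: [0.3307, 0.2891, 0.2151]
tool_rot: [0.652, 0.758, -0.003, 0.002]
ft_force: [-0.2, -6.8, 2.9]
grip_width: 0.011
```

>>> {"name": "move_arm", "arguments": {
  "rows": [0.9,12.9,0,0,0,-0.051,1,1.6,12.8,0,0,0,-0.051,1,2.2,12.7,0,0,0,-0.051,1,2.8,12.6,0,0,0,-0.051,1,3.5,12.4,0,0,0,-0.051,1,3.8,11,0,0,0,-0.046,1,2.5,6.5,0,0,0,-0.027,1,0,0,0,0,0,0,1]
}}

```text
time: 21.9
position: [0.3474, 0.3724, 0.2151]
tool_rot: [0.767, 0.642, -0.001, -0.0]
ft_force: [-5.2, -0.5, 3.0]
grip_width: 0.0109
```

Run:
```python
from h import *
np.set_printoptions(precision=4,suppress=True)
o=robot.get_obs();print(o["time"],o["q"],o["position"],o["ft_force"])
c=cam("side");save(c,"side7.png",s=1.5);P=cloud(c)
m=(abs(P[...,2]-0.297)<0.012)&(P[...,0]>0.25)&(P[...,0]<.57)&(P[...,1]>.22)&(P[...,1]<.4)
q=P[m];print(len(q),np.polyfit(q[:,0],q[:,1],1))
```

```text
21.9 [0.5999 0.3414 1.6865 0.0008 1.1165 0.7766] [0.3474 0.3724 0.2151] [-5.2215 -0.5469  2.9728]
600 [-0.1533  0.3771]
```

View pics/side7.png

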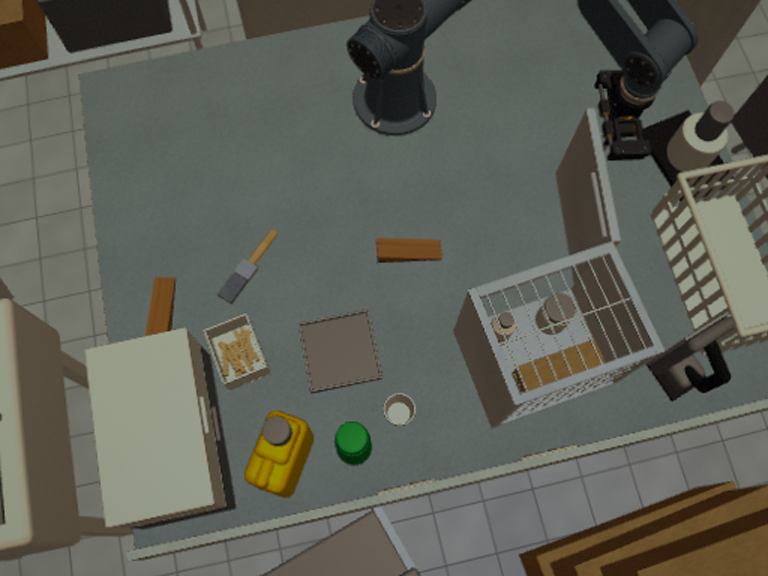

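>>> {"name": "move_arm", "arguments": {
  "rows": [0,0,0,0,0,0,0,0,0,0,0,0,0,0,0,0,0,0,0,0,0,0,0,0,0,0,0,0,0,0,45,0,0,0,0,0,0,40,0,0,0,0,5.3,-47.6,0,0,0,0,0,5.3,-47.6,0,0,0,0,0,5.3,-47.6,0,0,0,0,0,5.3,-47.6,-15,0,0,0,0,5.3,-47.6,-15,0,0,0,0,5.3,-47.6,-15,0,0,0,0]
}}

```text
time: 23.15
position: [0.3812, 0.0855, 0.2553]
tool_rot: [0.767, 0.642, 0.001, 0.001]
ft_force: [2.6, 0.2, 0.2]
grip_width: 0.0866
```

>>> {"name": "move_arm", "arguments": {
  "rows": [5.3,-47.6,-15,0,0,0,0,5.3,-47.6,-15,0,0,0,0,5.3,-47.6,-15,0,0,0,0,5.3,-48,-30,0,0,0,0,0,0,-50,0,0,0,0,0,0,-50,0,0,0,0,0,0,-50,0,0,0,0,0,0,-40,0,0,0,0]
}}

```text
time: 23.95
position: [0.4014, -0.0976, -0.008]
tool_rot: [0.767, 0.641, -0.0, 0.0]
ft_force: [0.7, -0.3, -0.6]
grip_width: 0.0872
```

>>> {"name": "move_arm", "arguments": {
  "rows": [0,-6,-15,0,0,-0.01,0.3,0,0,0,0,0,0,1,0,0,0,0,0,0,1,0,0,0,0,0,0,1,0,0,0,0,0,0,1,0,0,0,0,0,0,1],
  "grip_force": 40
}}

```text
time: 24.55
position: [0.4017, -0.103, -0.0198]
tool_rot: [0.77, 0.638, 0.0, 0.001]
ft_force: [0.2, -0.1, 5.4]
grip_width: 0.0475
```

>>> {"name": "move_arm", "arguments": {
  "rows": [0,10,4,0,0,0,1,0,40,0,0,0,0.008,1,0,45,0,0,0,0.008,1,1,45,0,0,0,0,1,1,45,0,0,0,0,1,4,25,0,0,0,0,1,3,15,-2,0,0,0,1]
}}

```text
time: 25.25
position: [0.4097, 0.125, -0.0183]
tool_rot: [0.764, 0.646, 0.0, 0.0]
ft_force: [-0.2, -0.6, -1.6]
grip_width: 0.0476
```

Run:
```python
from h import *
np.set_printoptions(precision=4,suppress=True)
o=robot.get_obs();print(o["time"],o["q"],o["position"],o["tool_rot"],o["ft_force"],o["grip_width"])
c=cam("side");save(c,"side8.png",(330,50,470,200),4);P=cloud(c)
m=(abs(P[...,2]-0.300)<0.006)&(P[...,0]>0.25)&(P[...,0]<.57)&(P[...,1]>.15)&(P[...,1]<.4)
q=P[m];f=np.polyfit(q[:,0],q[:,1],1);print(len(q),f, "q~",1.85+ (-0.1725+0*1)*0 + 0)
a=np.arctan(f[0]); print("door q est", -(a)+.109+np.pi/2)
```

```text
25.25 [0.0339 0.6948 2.0725 0.0003 0.3736 0.2009] [ 0.4097  0.125  -0.0183] [0.7637 0.6455 0.0003 0.0002] [-0.2447 -0.615  -1.5632] 0.04764970550635322
532 [0.1237 0.2139] q~ 1.85
door q est 1.556677591479634
```

View pics/side8.png

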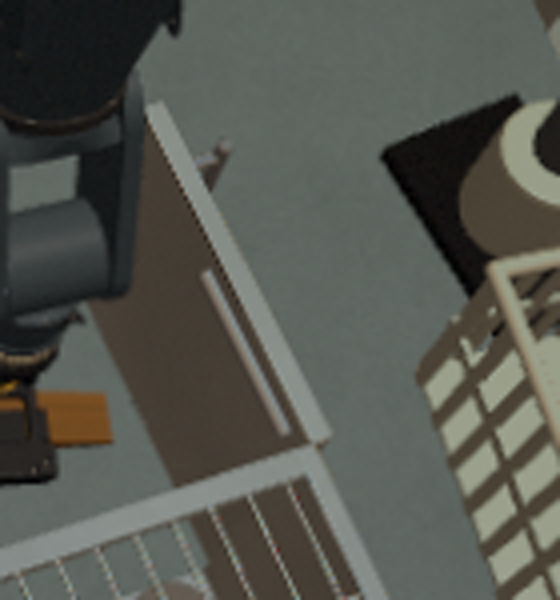

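>>> {"name": "move_arm", "arguments": {
  "rows": [2,11,-1,0,0,0,1,2,11,-1,0,0,0,1,2,11,0,0,0,0,1,1.2,7,0,0,0,0,1,1.2,7,0,0,0,0,1,1.2,7,0,0,0,0,1]
}}

```text
time: 25.9
position: [0.4191, 0.1745, -0.0198]
tool_rot: [0.765, 0.644, -0.001, 0.0]
ft_force: [-1.7, -18.2, 11.6]
grip_width: 0.0474
```

```bash
cat > door.py <<'E'
from h import *
np.set_printoptions(precision=4,suppress=True)
import sys
o=robot.get_obs();print(o["time"],o["q"],o["position"],o["tool_rot"],o["ft_force"],o["grip_width"])
c=cam("side");save(c,sys.argv[1],(330,50,470,200),4);P=cloud(c)
m=(abs(P[...,2]-0.300)<0.006)&(P[...,0]>0.25)&(P[...,0]<.57)&(P[...,1]>.15)&(P[...,1]<.4)
q=P[m];f=np.polyfit(q[:,0],q[:,1],1);a=np.arctan(f[0]); print("door q est", -(a)+.109+np.pi/2,len(q))
E
python3 door.py side9.png
```

```text
25.9 [ 0.149   0.7058  2.006  -0.0043  0.4315  0.3237] [ 0.4191  0.1745 -0.0198] [ 0.7649  0.6442 -0.0012  0.0003] [ -1.6811 -18.2449  11.5838] 0.0474068413497849
door q est 1.5073194514773918 312
```

>>> {"name": "move_arm", "arguments": {
  "rows": [1,5,0,0,0,0,1,1,5,0,0,0,0,1,1,5,0,0,0,0,1,1,5,0,0,0,0,1]
}}

```text
time: 26.35
position: [0.4183, 0.1909, -0.02]
tool_rot: [0.763, 0.646, -0.007, -0.001]
ft_force: [-6.1, -29.9, 16.5]
grip_width: 0.0478
```

```bash
python3 door.py side10.png
```

```text
26.35 [ 0.1883  0.7098  1.9817 -0.0117  0.4626  0.365 ] [ 0.4183  0.1909 -0.02  ] [ 0.7634  0.6459 -0.0067 -0.0008] [ -6.0747 -29.9089  16.4544] 0.04775274083425591
door q est 1.5862468336466582 277
```

>>> {"name": "move_arm", "arguments": {
  "rows": [0.7,4,0.5,0,0,0,1,0.7,4,0,0,0,0,1,0.7,4,0,0,0,0,1,0.7,4,0,0,0,0,1,0.7,4,0,0,0,0,1],
  "grip_force": 60
}}

```text
time: 26.9
position: [0.4186, 0.2088, -0.0199]
tool_rot: [0.763, 0.646, -0.01, -0.002]
ft_force: [-7.5, -33.5, 15.9]
grip_width: 0.0475
```

```bash
python3 door.py side11.png
```

```text
26.9 [ 0.2281  0.7139  1.9554 -0.0141  0.4919  0.4063] [ 0.4186  0.2088 -0.0199] [ 0.7632  0.6461 -0.0103 -0.0015] [ -7.5461 -33.5064  15.9232] 0.047465846400723787
door q est 1.5039189262599841 291
```

View pics/side11.png

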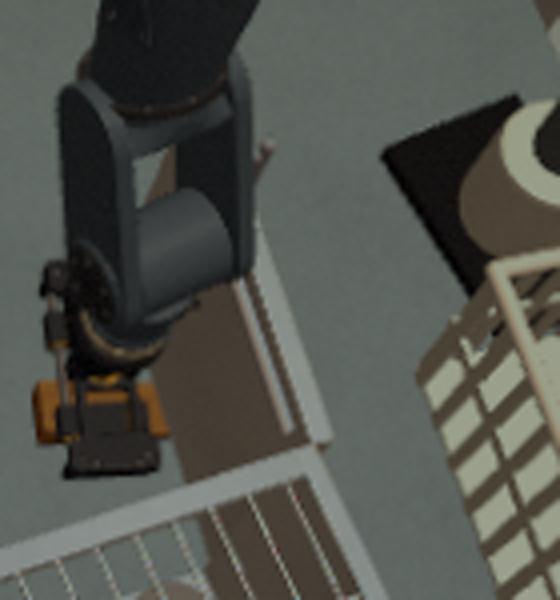

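Run:
```python
from h import *
np.set_printoptions(precision=4,suppress=True)
c=cam("scene");save(c,"sc12.png",(300,150,480,310),4);P=cloud(c)
o=robot.get_obs();print(o["ft_force"],o["moment"],o["joint_torque"])
m=(abs(P[...,2]-0.300)<0.005)&(P[...,0]>0.25)&(P[...,0]<.6)&(P[...,1]>.15)&(P[...,1]<.4)
v,u=np.nonzero(m);print(u.min(),u.max(),v.min(),v.max())
q=P[m];print(len(q));
f=np.polyfit(q[:,0],q[:,1],1);print(f,-np.arctan(f[0])+.109+np.pi/2)
# arm points between
for n in ["scene","side"]:
    c=cam(n);P=cloud(c)
    m=(P[...,2]>.1)&(P[...,2]<.45)&(P[...,0]>.3)&(P[...,0]<.5)&(P[...,1]>.1)&(P[...,1]<.26)
    q=P[m]
    for z in np.arange(.1,.45,.025):
        k=q[(q[:,2]>=z)&(q[:,2]<z+.025)]
        if len(k): print(n,round(z,3),len(k),k.min(0),k.max(0))
```

```text
[ -8.4641 -28.2882  14.0288] [-4.7481  0.1543  0.2575] [  9.8726 -34.3137 -12.0242   3.7201  -3.1464   0.1642]
337 441 221 301
776
[-0.1203  0.3406] 1.7995359861502602
scene 0.1 279 [0.4105 0.158  0.1003] [0.4995 0.2414 0.125 ]
scene 0.125 113 [0.4283 0.1593 0.125 ] [0.4999 0.2328 0.1412]
scene 0.15 2 [0.4315 0.1737 0.1716] [0.442  0.242  0.1736]
scene 0.175 68 [0.4286 0.1716 0.1752] [0.46   0.2475 0.1974]
scene 0.2 34 [0.4417 0.1819 0.203 ] [0.4583 0.2385 0.2241]
scene 0.225 57 [0.4429 0.1863 0.2257] [0.4591 0.2425 0.2489]
scene 0.25 36 [0.4351 0.1907 0.2501] [0.4584 0.2536 0.2747]
scene 0.275 43 [0.4458 0.1568 0.2764] [0.461  0.2409 0.2944]
scene 0.3 91 [0.3711 0.1487 0.3009] [0.4763 0.2595 0.325 ]
scene 0.325 454 [0.3627 0.1464 0.325 ] [0.4758 0.2599 0.35  ]
scene 0.35 573 [0.358  0.1446 0.35  ] [0.4645 0.26   0.375 ]
scene 0.375 175 [0.3629 0.1413 0.3753] [0.4563 0.2599 0.4   ]
scene 0.4 158 [0.3516 0.1397 0.4001] [0.4416 0.2596 0.4249]
scene 0.425 221 [0.3312 0.138  0.425 ] [0.4291 0.2596 0.45  ]
side 0.1 411 [0.3238 0.1584 0.1   ] [0.4999 0.2405 0.125 ]
side 0.125 108 [0.3253 0.1592 0.1251] [0.4989 0.2306 0.1491]
side 0.15 9 [0.3716 0.1734 0.1508] [0.4336 0.1907 0.1746]
side 0.175 114 [0.3724 0.1696 0.1757] [0.46   0.2391 0.1994]
side 0.2 61 [0.4166 0.1735 0.2004] [0.4592 0.2309 0.2248]
side 0.225 60 [0.4234 0.1753 0.2254] [0.4594 0.2483 0.25  ]
side 0.25 30 [0.4396 0.192  0.2511] [0.4611 0.2518 0.2745]
side 0.275 52 [0.4144 0.1483 0.2759] [0.4639 0.2598 0.3   ]
side 0.3 142 [0.3702 0.1461 0.3001] [0.478  0.2597 0.325 ]
side 0.325 529 [0.3623 0.1446 0.3251] [0.4757 0.2599 0.35  ]
side 0.35 476 [0.3587 0.1418 0.35  ] [0.4667 0.2591 0.375 ]
side 0.375 255 [0.3586 0.1371 0.3751] [0.4549 0.2599 0.4   ]
side 0.4 229 [0.3482 0.1342 0.4   ] [0.4402 0.2597 0.425 ]
side 0.425 269 [0.3177 0.1335 0.4253] [0.4267 0.2589 0.4499]
```

View pics/sc12.png

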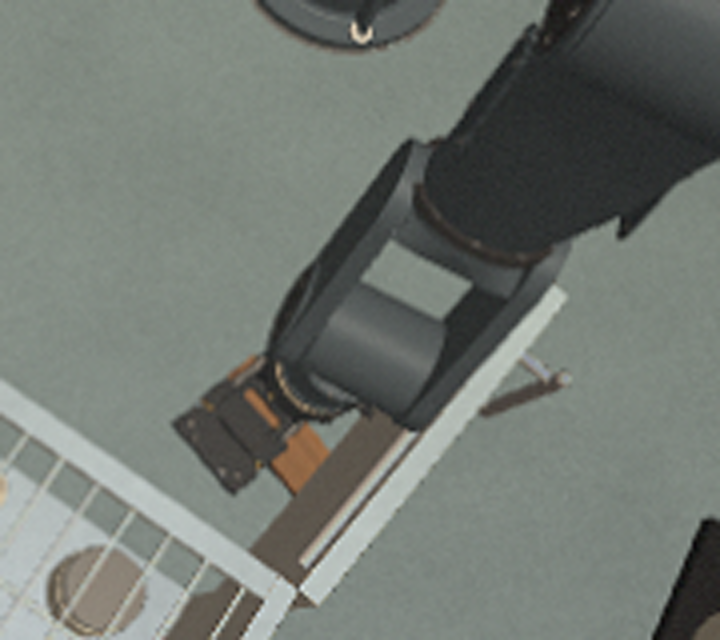

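Run:
```python
from h import *
np.set_printoptions(precision=4,suppress=True)
for n in ["scene","side"]:
    c=cam(n);P=cloud(c)
    m=(P[...,2]>.26)&(P[...,2]<.5)&(P[...,0]>.25)&(P[...,0]<.55)&(P[...,1]>.2)&(P[...,1]<.42)
    q=P[m]
    # door frame coords: rotate by slope
    for z in [.28,.29,.295,.305,.31,.32,.33,.34,.36,.38,.4]:
        k=q[(q[:,2]>=z)&(q[:,2]<z+.01)]
        if len(k)<4: continue
        for x in np.arange(.25,.55,.04):
            kk=k[(k[:,0]>=x)&(k[:,0]<x+.04)]
            if len(kk)>2: print(n,z,round(x,2),len(kk),"y",kk[:,1].min(),kk[:,1].max())
```

```text
scene 0.28 0.33 12 y 0.33148111000745106 0.3424467364980687
scene 0.28 0.41 8 y 0.23423423737000484 0.28420169233901676
scene 0.28 0.45 40 y 0.20018254287033677 0.28360895669286507
scene 0.28 0.49 14 y 0.27639395769486186 0.28313449570722804
scene 0.28 0.53 14 y 0.27567205202968437 0.2828646782387241
scene 0.29 0.29 25 y 0.2884096836760477 0.302294133406954
scene 0.29 0.33 40 y 0.28628417348067087 0.33939541021203135
scene 0.29 0.37 24 y 0.2844838804020907 0.30247445856997063
scene 0.29 0.41 47 y 0.2838393449900993 0.30214643030622146
scene 0.29 0.45 42 y 0.282974378146183 0.3019037273701233
scene 0.29 0.49 53 y 0.281857519245956 0.30036983082522983
scene 0.29 0.53 19 y 0.2814436342516984 0.29839282511145837
scene 0.295 0.29 63 y 0.2884096836760477 0.302294133406954
scene 0.295 0.33 74 y 0.28628417348067087 0.3020922259905283
scene 0.295 0.37 78 y 0.2844838804020907 0.30247445856997063
scene 0.295 0.41 92 y 0.2680955801610029 0.30215907604011877
scene 0.295 0.45 96 y 0.24503764909243073 0.3019037273701233
scene 0.295 0.49 102 y 0.281857519245956 0.30036983082522983
scene 0.295 0.53 4
[... 2549 characters left out ...]
 0.33 0.45 39 y 0.2011483358652436 0.2708715434532555
side 0.34 0.33 7 y 0.23638596493612007 0.2397952771943539
side 0.34 0.37 60 y 0.2013179655841975 0.2500986126978392
side 0.34 0.41 107 y 0.20042252184060066 0.2705275699294303
side 0.34 0.45 24 y 0.20005953984092023 0.23681889673523104
side 0.36 0.33 5 y 0.2369780578782238 0.23934991723759347
side 0.36 0.37 22 y 0.23914697016063824 0.2509851029361142
side 0.36 0.41 30 y 0.23203937947242803 0.26896393130610596
side 0.38 0.37 23 y 0.23944160983216212 0.2508377523146236
side 0.38 0.41 23 y 0.24920542404379142 0.2652270263036768
side 0.4 0.37 32 y 0.24122969836767594 0.2649107211484726
side 0.4 0.41 11 y 0.25036159382756185 0.2635606847354126
```

>>> {"name": "move_arm", "arguments": {
  "rows": [0,0,0,0,0,0,0.2,0,0,0,0,0,0,0.2,0,0,0,0,0,0,0.2,-5,-30,0,0,0,0,0.2,-6,-35,0,0,0,0,1,0,0,0,0,0,0,1,0,0,0,0,0,0,1,0,0,0,0,0,0,1,0,0,0,0,0,0,1]
}}

```text
time: 28.1
position: [0.4173, 0.152, -0.0203]
tool_rot: [0.765, 0.645, 0.001, 0.0]
ft_force: [-0.2, 1.0, -1.3]
grip_width: 0.0376
```

```bash
cat > door2.py <<'E'
from h import *
np.set_printoptions(precision=4,suppress=True)
import sys
o=robot.get_obs();print(o["time"],o["position"],o["tool_rot"],o["ft_force"],o["grip_width"])
c=cam("scene");save(c,sys.argv[1],(290,140,470,300),4);P=cloud(c)
m=(abs(P[...,2]-0.298)<0.005)&(P[...,0]>0.28)&(P[...,0]<.57)&(P[...,1]>.15)&(P[...,1]<.4)
q=P[m];xs,ys=[],[]
for x in np.arange(.29,.55,.02):
    k=q[(q[:,0]>=x)&(q[:,0]<x+.02)]
    if len(k)>5: xs.append(np.median(k[:,0]));ys.append(np.median(k[:,1]))
xs,ys=np.array(xs),np.array(ys)
f=np.polyfit(xs,ys,1)
for _ in range(3):
    r=abs(np.polyval(f,xs)-ys);g=r<=max(.003,np.median(r)*2);f=np.polyfit(xs[g],ys[g],1)
print("door q", -np.arctan(f[0])+.109+np.pi/2,len(xs),g.sum())
hsv=cv2.cvtColor(c["color"],cv2.COLOR_RGB2HSV)
for n in ["scene","side"]:
    c=cam(n);P=cloud(c);hsv=cv2.cvtColor(c["color"],cv2.COLOR_RGB2HSV)
    w=(P[...,2]<0.06)&(np.hypot(P[...,0]-.43,P[...,1]-.25)<0.15)&(hsv[...,1]>110)&(hsv[...,0]<20)
    if w.sum()>30: 
        r=cv2.minAreaRect(P[w][:,:2].astype(np.float32));print(n,w.sum(),r,cv2.boxPoints(r).round(3).tolist())
E
python3 door2.py sc13.png
```

```text
28.1 [ 0.4173  0.152  -0.0203] [0.7645 0.6446 0.0007 0.0004] [-0.1735  1.0132 -1.32  ] 0.037595325922468184
door q 1.688889439504405 14 14
scene 382 ((0.42431169748306274, 0.23688900470733643), (0.0981825739145279, 0.049492835998535156), 81.93614959716797) [[0.3930000066757202, 0.19200000166893005], [0.44200000166893005, 0.1850000023841858], [0.4560000002384186, 0.28200000524520874], [0.40700000524520874, 0.289000004529953]]
side 308 ((0.42505764961242676, 0.22819437086582184), (0.11377466470003128, 0.050083234906196594), 81.59580993652344) [[0.3919999897480011, 0.17599999904632568], [0.44200000166893005, 0.1679999977350235], [0.4580000042915344, 0.2809999883174896], [0.4090000092983246, 0.2879999876022339]]
```

View pics/sc13.png

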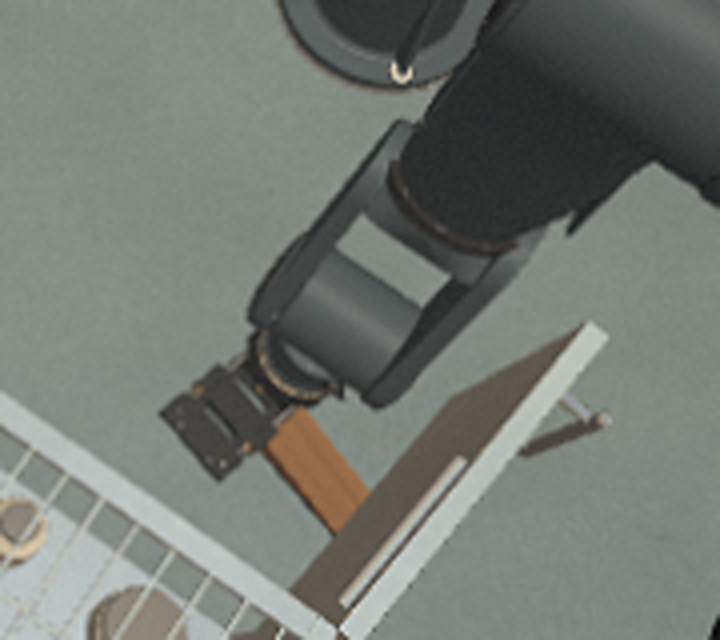

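>>> {"name": "move_arm", "arguments": {
  "rows": [-2,0,0,0,0,0,1,0,0,0,0,0,0,1,0,0,0,0,0,0,1,0.8,5,0,0,0,0,1,0.8,5,0,0,0,0,1,0.7,4,0,0,0,0,1,0.7,4,0,0,0,0,1,0.7,4,0,0,0,0,1,0.7,4,0,0,0,0,1]
}}

```text
time: 29.15
position: [0.4157, 0.1737, -0.0203]
tool_rot: [0.764, 0.646, -0.004, -0.0]
ft_force: [-2.5, -24.3, 5.5]
grip_width: 0.0004
```

```bash
python3 door2.py sc14.png
```

```text
29.15 [ 0.4157  0.1737 -0.0203] [ 0.7636  0.6457 -0.0044 -0.0004] [ -2.5367 -24.3075   5.5242] 0.00039100855984247656
door q 1.7485362741373671 14 14
scene 319 ((0.42375585436820984, 0.24147021770477295), (0.10629089921712875, 0.04864132031798363), 80.66253662109375) [[0.39100000262260437, 0.19300000369548798], [0.4390000104904175, 0.1850000023841858], [0.4560000002384186, 0.28999999165534973], [0.40799999237060547, 0.2980000078678131]]
side 291 ((0.42374470829963684, 0.2294064462184906), (0.1265597939491272, 0.05132056027650833), 82.11141204833984) [[0.38999998569488525, 0.17000000178813934], [0.4399999976158142, 0.16300000250339508], [0.4580000042915344, 0.289000004529953], [0.40700000524520874, 0.29600000381469727]]
```

Door follows (1.75). Keep pushing.

>>> {"name": "move_arm", "arguments": {
  "rows": [0.6,4,0,0,0,0,1,0.6,4,0,0,0,0,1,0.6,4,0,0,0,0,1,0.6,4,0,0,0,0,1,0,0,0,0,0,0,1]
}}

```text
time: 29.8
position: [0.4153, 0.188, -0.0203]
tool_rot: [0.763, 0.646, -0.007, -0.001]
ft_force: [-3.7, -29.5, 9.0]
grip_width: 0.0004
```

```bash
python3 door2.py sc15.png
```

```text
29.8 [ 0.4153  0.188  -0.0203] [ 0.7634  0.6459 -0.0073 -0.0012] [ -3.7452 -29.517    9.0454] 0.0003925934218552363
door q 1.8325857869750963 14 14
scene 316 ((0.42487555742263794, 0.25391149520874023), (0.1048925444483757, 0.04932982474565506), 81.50139617919922) [[0.3930000066757202, 0.20600000023841858], [0.44200000166893005, 0.1979999989271164], [0.4569999873638153, 0.3019999861717224], [0.40799999237060547, 0.3089999854564667]]
side 284 ((0.4226563572883606, 0.24335187673568726), (0.1259562224149704, 0.05142321437597275), 79.93120574951172) [[0.38600000739097595, 0.1860000044107437], [0.43700000643730164, 0.1770000010728836], [0.45899999141693115, 0.3009999990463257], [0.40799999237060547, 0.3100000023841858]]
```

>>> {"name": "move_arm", "arguments": {
  "rows": [0.6,4,0,0,0,0,1,0.6,4,0,0,0,0,1,0,0,0,0,0,0,1]
}}

```text
time: 30.25
position: [0.4143, 0.1929, -0.0203]
tool_rot: [0.763, 0.647, -0.011, -0.001]
ft_force: [-4.1, -44.9, 11.9]
grip_width: 0.0008
```

>>> {"name": "move_arm", "arguments": {
  "rows": [0.6,4,0,0,0,0,1,0,0,0,0,0,0,1]
}}

```text
time: 30.45
position: [0.4136, 0.1947, -0.0202]
tool_rot: [0.762, 0.647, -0.013, -0.001]
ft_force: [-3.7, -54.7, 16.0]
grip_width: 0.0007
```

>>> {"name": "move_arm", "arguments": {
  "rows": [-1,-10,0,0,0,0,1,-4,-30,5,0,0,0,0.5,-4,-40,30,0,0,0,0,0,-30,40,0,0,0,0,10,-20,40,0,0,0,0,10,0,40,0,0,0,0,0,0,0,0,0,0,0]
}}

```text
time: 31.15
position: [0.44, 0.0743, 0.1393]
tool_rot: [0.765, 0.643, 0.005, 0.005]
ft_force: [0.9, -0.1, 0.2]
grip_width: 0.0401
```

```bash
python3 door2.py sc16.png
cat > fk.py <<'E'
import numpy as np
D=[((-1.4045,.5284,1.4339,1.1814),(.2111,-.5874,.1892)),((-.6956,.4438,1.8898,.811),(.4211,-.2068,.1143)),((-.5276,.623,2.1014,.4165),(.3995,-.1043,.0096)),((-.1492,.3397,1.46,1.3421),(.5618,.028,.2907)),((.5999,.3414,1.6865,1.1165),(.3474,.3724,.2151)),((.0339,.6948,2.0725,.3736),(.4097,.125,-.0183))]
from rig import robot
o=robot.get_obs();print(o["q"],o["position"]);D.append((tuple(np.r_[o["q"][:3],o["q"][4]]),tuple(o["position"])))
A,b=[],[]
for (q1,q2,q3,q5),p in D:
    r=p[0]*np.cos(q1)+p[1]*np.sin(q1);l=-p[0]*np.sin(q1)+p[1]*np.cos(q1)
    s=np.sin;c=np.cos;t=q2+q3
    A.append([1,0,s(q2),c(q2),s(t),c(t)]);b.append(r)
    A.append([0,1,c(q2),-s(q2),c(t),-s(t)]);b.append(p[2]);print("lat",l,"sum",t+q5)
x,res,rk,sv=np.linalg.lstsq(np.array(A),np.array(b),rcond=None);print(x,rk,sv,np.array(A)@x-b)
E
python3 fk.py
```

```text
31.15 [0.44   0.0743 0.1393] [0.7654 0.6435 0.0051 0.005 ] [ 0.9469 -0.096   0.2025] 0.04014797052629344
door q 1.869696392449793 14 14
scene 435 ((0.42438822984695435, 0.25944554805755615), (0.10562757402658463, 0.04963959753513336), 77.94231414794922) [[0.3889999985694885, 0.21299999952316284], [0.43799999356269836, 0.2029999941587448], [0.46000000834465027, 0.3059999942779541], [0.41100001335144043, 0.3160000145435333]]
side 459 ((0.4230561852455139, 0.25715118646621704), (0.11020083725452423, 0.05165642499923706), 79.20115661621094) [[0.3869999945163727, 0.20800000429153442], [0.43799999356269836, 0.1979999989271164], [0.45899999141693115, 0.3059999942779541], [0.40799999237060547, 0.3160000145435333]]
[-8.25027494e-02  3.74577367e-01  1.94110377e+00  2.35095842e-05
  8.27137708e-01  8.81468647e-02] [0.43304144 0.07557632 0.13415688]
lat 0.1109549330641361 sum 3.1437
lat 0.11110629856328313 sum 3.1445999999999996
lat 0.11101566627427172 sum 3.1409000000000002
lat 0.11119885146904528 sum 3.1418
lat 0.11124788662382634 sum 3.1444
lat 0.11104201129749902 sum 3.1409
lat 0.11100584601789958 sum 3.142818848814308
[-4.43914741e-04 -6.55657276e-02  5.89579224e-01 -4.63487477e-04
  3.91270793e-01  1.14042873e-01] 6 [4.53176595 4.53176595 0.65887213 0.65887213 0.17024962 0.17024962] [ 3.02791104e-04 -7.72942399e-05  5.47477755e-04  7.23822822e-06
 -2.22470965e-04 -5.03353154e-07 -6.39745223e-04 -7.51456328e-05
  2.98916646e-04  1.98448635e-05 -1.26981601e-04  5.75854637e-05
 -1.59987716e-04  6.82746704e-05]
```

Run:
```python
from h import *
c=cam("side");save(c,"side16.png",s=1.5)
c=cam("scene");save(c,"scene16.png",s=1.5)
```

```text
(no output)
```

View pics/side16.png

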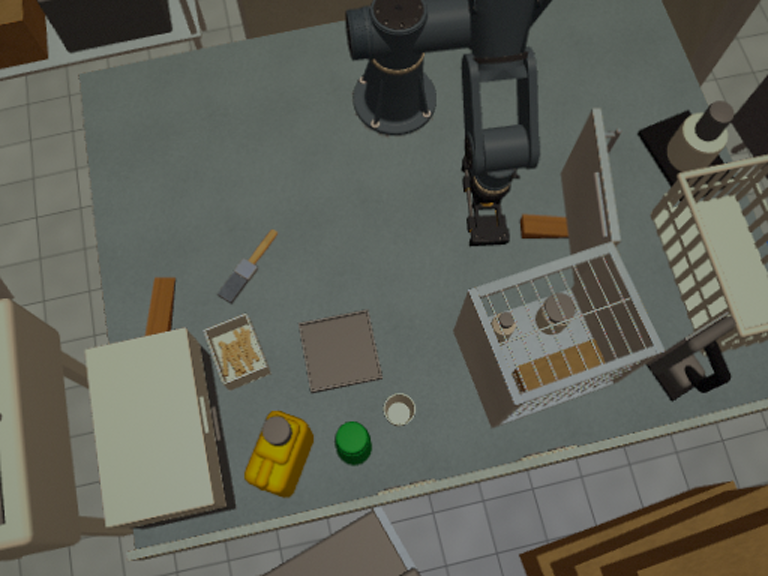

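View pics/scene16.png

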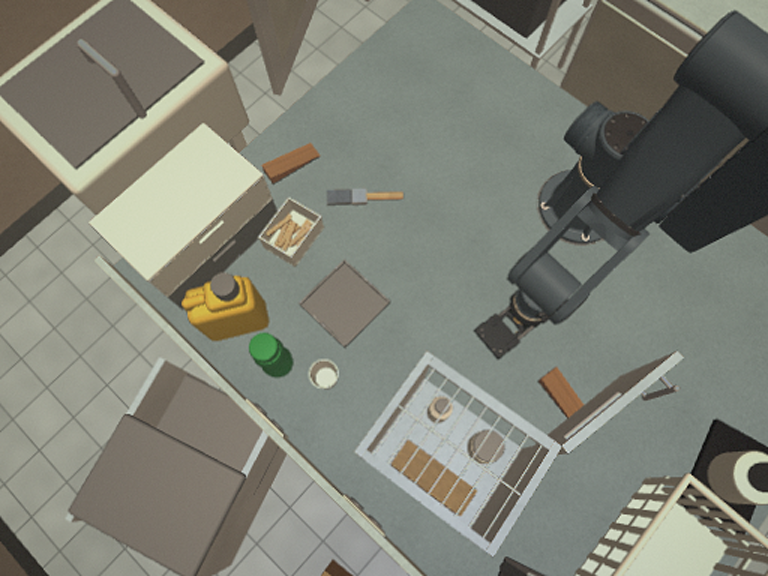

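```bash
cat > kin.py <<'E'
import numpy as np
from scipy.spatial.transform import Rotation as R
from scipy.optimize import least_squares
L3=.36
x=dict(L1=.5896,C=.3913,D=.1140,lat=.1110,h0=-.0656)
def fk(q,L3=None):
    L3=L3 or globals()["L3"]
    q1,q2,q3,q4,q5,q6=q;t=q2+q3
    # arm plane basis: r̂=(1,0,0), lateral=(0,1,0), z
    w=np.array([x["L1"]*np.sin(q2)+x["C"]*np.sin(t)+x["D"]*np.cos(t),x["lat"],x["h0"]+L3+x["L1"]*np.cos(q2)+x["C"]*np.cos(t)-x["D"]*np.sin(t)])
    # forearm frame: z along dir t
    F=R.from_euler("y",t)            # z-> (sin t,0,cos t)
    Rt=F*R.from_euler("z",S4*q4)*R.from_euler("y",q5)*R.from_euler("z",q6+np.pi/2)
    Rb=R.from_euler("z",q1)
    T=Rb*Rt
    p=Rb.apply(w+Rt.apply([0,0,L3]))
    return p,T
S4=1
if __name__=="__main__":
    for q,p,r in [((-1.4045,.5284,1.4339,0,1.1814,-.1785),(.2111,-.5874,.1892),(.9852,.1716,0,-.0011)),((-.6956,.4438,1.8898,0,.811,-2.4616),(.4211,-.2068,.1143),(-.0973,.9953,0,0)),((.1883,.7098,1.9817,-.0117,.4626,.365),(.4183,.1909,-.02),(.7634,.6459,-.0067,-.0008)),((.2281,.7139,1.9554,-.0141,.4919,.4063),(.4186,.2088,-.0199),(.7632,.6461,-.0103,-.0015))]:
        for s in (1,-1):
            S4=s
            P,T=fk(q);print(s,P-p,(T.inv()*R.from_quat(r)).as_rotvec())
E
python3 kin.py
```

```text
1 [ 0.00011764 -0.00042861 -0.00029801] [ 9.34712152e-05  3.11754523e-06 -9.92946626e-05]
-1 [ 0.00011764 -0.00042861 -0.00029801] [ 9.34712152e-05  3.11754523e-06 -9.92946626e-05]
1 [ 0.00022896 -0.00032961 -0.00019484] [ 0.00233816 -0.00189134  0.00030404]
-1 [ 0.00022896 -0.00032961 -0.00019484] [ 0.00233816 -0.00189134  0.00030404]
1 [ 6.94252081e-04  2.63705453e-05 -2.84802496e-04] [-1.32154313e-05  3.41814665e-05  1.67518661e-04]
-1 [-9.45697049e-06  3.71926600e-03 -2.84802496e-04] [-0.00374125 -0.0097203  -0.02077316]
1 [ 5.55763492e-04 -6.61677460e-06 -3.20586390e-04] [ 8.85979281e-05 -1.25350609e-04  9.48874281e-05]
-1 [-0.00052844  0.00466384 -0.00032059] [-0.00517735 -0.01236079 -0.02476077]
```

Run:
```python
from h import *
np.set_printoptions(precision=4,suppress=True)
for n in ["scene","side"]:
    c=cam(n);P=cloud(c)
    for lab,z in [("cap",.162),("jar",.125)]:
        m=(abs(P[...,2]-z)<.008)&(P[...,0]>.61)&(P[...,0]<.73)&(P[...,1]>0.02)&(P[...,1]<.25)
        # split
        m=m&((P[...,1]<.11) if lab=="cap" else (P[...,1]>.11))
        q=P[m];print(n,lab,len(q),q.mean(0),q.min(0),q.max(0), (q.min(0)+q.max(0))/2)
    # tray rim
    m=(abs(P[...,2]-.016)<.006)&(P[...,0]>.48)&(P[...,0]<.74)&(P[...,1]>-.4)&(P[...,1]<-.14)&(c["color"].max(2)<200)
    for t in ["bottle_mid","tray","jar"]:
        print(t,[(np.round(r["at"],1),r["conf"],dep(c,r["at"]),atz(c,r["at"],{"bottle_mid":.096,"tray":0,"jar":.03}[t])) for r in robot.spot_point(n,t)][:2])
    save(c,n+"b.png",(270,240,340,310) if n=="scene" else (310,190,390,250),8)
    # tray by color segmentation: differs from counter
    hsv=cv2.cvtColor(c["color"],cv2.COLOR_RGB2HSV)
    m=(P[...,0]>.48)&(P[...,0]<.74)&(P[...,1]>-.42)&(P[...,1]<-.13)&(hsv[...,0]<40)&(P[...,2]<.03)
    k=cv2.morphologyEx(m.astype(np.uint8),cv2.MORPH_OPEN,np.ones((5,5)))
    nn,lb,st,ce=cv2.connectedComponentsWithStats(k);i=1+np.argmax(st[1:,4])
    q=P[lb==i];r=cv2.minAreaRect(q[:,:2].astype(np.float32));print("tray",st[i,4],r)
```

```text
scene cap 67 [0.6557 0.0744 0.1618] [0.6419 0.0617 0.1554] [0.671  0.0899 0.167 ] [0.6564 0.0758 0.1612]
scene jar 314 [0.6488 0.1992 0.1257] [0.6155 0.1671 0.1185] [0.6815 0.2319 0.1323] [0.6485 0.1995 0.1254]
bottle_mid [(array([385., 277.]), 0.74, array([0.4694, 0.3045, 0.1148]), array([0.464 , 0.3077, 0.096 ])), (array([292.3, 273.8]), 0.5, array([0.6679, 0.0763, 0.1469]), array([0.6608, 0.076 , 0.096 ]))]
tray [(array([229. , 204.4]), 0.69, array([ 0.6143, -0.2632,  0.0052]), array([ 0.6135, -0.2645,  0.    ]))]
jar [(array([317.1, 299.3]), 0.78, array([0.6724, 0.1856, 0.1261]), array([0.6594, 0.1934, 0.03  ]))]
tray 1774 ((0.6038438081741333, -0.2729955017566681), (0.16956093907356262, 0.16531261801719666), 88.21794128417969)
side cap 77 [0.6564 0.071  0.1608] [0.6401 0.0571 0.1556] [0.6709 0.0845 0.1679] [0.6555 0.0708 0.1618]
side jar 273 [0.6474 0.1979 0.1237] [0.6159 0.1677 0.117 ] [0.6766 0.228  0.1311] [0.6463 0.1978 0.1241]
bottle_mid [(array([335.3, 219. ]), 0.7, array([0.6707, 0.0641, 0.1428]), array([0.6598, 0.0751, 0.096 ]))]
tray [(array([229.7, 232. ]), 0.58, array([ 0.6025, -0.2597,  0.0032]), array([ 0.6017, -0.2596,  0.    ]))]
jar [(array([367.4, 212.5]), 0.82, array([0.6682, 0.1735, 0.1222]), array([0.6469, 0.2017, 0.03  ]))]
tray 2283 ((0.6054456233978271, -0.2717093825340271), (0.16112427413463593, 0.16251596808433533), 88.9792251586914)
```

```bash
cat > ik.py <<'E'
from kin import *
lo=np.array([-3.08,-.75,.22,-1.43,0,-2.85]);hi=np.array([3.08,2.2,2.44,4.57,2.65,2.85])
def tool(az,phi,flip=0):
    # tool z dir az, depressed by phi; jaws (y) horizontal
    z=np.array([np.cos(phi)*np.cos(az),np.cos(phi)*np.sin(az),-np.sin(phi)])
    y=np.array([np.sin(az),-np.cos(az),0])*(-1 if flip else 1)
    xx=np.cross(y,z);return R.from_matrix(np.stack([xx,y,z],1))
def ik(p,T,n=60,seed=None):
    rng=np.random.default_rng(0);best=[]
    for i in range(n):
        q0=seed if (seed is not None and i==0) else rng.uniform(lo,hi)
        f=lambda q:(lambda P,Q:np.r_[(P-p)*5,(T.inv()*Q).as_rotvec()])(*fk(q))
        s=least_squares(f,np.clip(q0,lo+1e-6,hi-1e-6),bounds=(lo,hi))
        if s.cost<1e-7 and not any(np.abs(s.x-b).max()<.02 for b in best): best.append(s.x)
    return best
E
python3 - <<'E'
from ik import *
np.set_printoptions(precision=3,suppress=True)
yaw=.109
for phi in (15,20,25,30,45):
  for al in (0,8,12):
    for g in (.10,.12):
      T=tool(yaw-np.radians(al),np.radians(phi));z=T.as_matrix()[:,2]
      p=np.array([.656,.073,g])+.041*z
      for fl in (0,1):
        S=ik(p,tool(yaw-np.radians(al),np.radians(phi),fl),n=15)
        for s in S: print(phi,al,g,fl,s)
E
```

```text
15 0 0.1 0 [-0.208  1.15   2.233  2.835  1.539 -1.645]
15 0 0.1 1 [-0.208  1.15   2.233  2.835  1.539  1.496]
15 0 0.12 0 [-0.208  1.099  2.248  2.835  1.504 -1.634]
15 0 0.12 1 [-0.208  1.099  2.248  2.835  1.504  1.507]
15 8 0.1 0 [-0.083  1.141  2.219  3.091  1.527 -1.582]
15 8 0.1 1 [-0.083  1.141  2.219  3.091  1.527  1.559]
15 8 0.12 0 [-0.083  1.091  2.233  3.091  1.491 -1.58 ]
15 8 0.12 1 [-0.083  1.091  2.233  3.091  1.491  1.561]
15 12 0.1 0 [-0.02   1.132  2.201  3.219  1.5   -1.556]
15 12 0.1 1 [-0.02   1.132  2.201  3.219  1.5    1.586]
15 12 0.12 0 [-0.02   1.082  2.215  3.219  1.464 -1.558]
15 12 0.12 1 [-0.02   1.082  2.215  3.219  1.464  1.583]
20 0 0.1 0 [-0.201  1.07   2.23   2.845  1.373 -1.62 ]
20 0 0.1 1 [-0.201  1.07   2.23   2.845  1.373  1.522]
20 0 0.12 0 [-0.201  1.017  2.241  2.842  1.333 -1.607]
20 0 0.12 1 [-0.201  1.017  2.241  2.842  1.333  1.534]
20 8 0.1 0 [-0.082  1.063  2.216  3.092  1.36  -1.578]
20 8 0.1 1 [-0.082  1.063  2.216  3.092  1.36   1.564]
20 8 0.12 0 [-0.082  1.011  2.227  3.092  1.318 -1.576]
20 8 0.12 1 [-0.082  1.011  2.227  3.092  
[... 1549 characters left out ...]
4  2.167  3.221  0.928  1.56 ]
45 0 0.1 0 [-0.147  0.734  2.062  2.725  0.458 -1.376]
45 0 0.1 1 [-0.147  0.734  2.062  2.725  0.458  1.766]
45 0 0.12 0 [-0.147  0.686  2.058  2.677  0.411 -1.323]
45 0 0.12 1 [-0.147  0.686  2.058  2.677  0.411  1.819]
45 8 0.1 0 [-0.073  0.734  2.054  3.07   0.432 -1.536]
45 8 0.1 1 [-0.073  0.734  2.054  3.07   0.432  1.606]
45 8 0.12 0 [-0.073  0.687  2.049  3.061  0.381 -1.526]
45 8 0.12 1 [-0.073  0.687  2.049  3.061  0.381  1.615]
45 12 0.1 0 [-0.036  0.735  2.043  3.253  0.423 -1.627]
45 12 0.1 1 [-0.036  0.735  2.043  3.253  0.423  1.515]
45 12 0.12 0 [-0.036  0.689  2.039  3.267  0.373 -1.642]
45 12 0.12 1 [-0.036  0.689  2.039  3.267  0.373  1.499]
```

Run:
```python
from ik import *
np.set_printoptions(precision=3,suppress=True)
yaw=.109;cx=np.array([np.cos(yaw),np.sin(yaw),0]);cy=np.array([-np.sin(yaw),np.cos(yaw),0])
for phi in (20,27,33):
  for al in (0,8,):
    T=tool(yaw-np.radians(al),np.radians(phi));z=T.as_matrix()[:,2]
    for d in (0,.03,.06,.09,.12):
      for g in (.11,):
        p=np.array([.656,.073,g])+.041*z-d*cx
        S=ik(p,T,n=12)
        for s in S: print(phi,al,d,s)
# place at tray (.605,-.272): g above tray floor 5mm => bottle foot .005 → g-.025
for phi in (20,27,33):
  for az in (-.9,-.6,-.4,-.2):
    T=tool(az,np.radians(phi));z=T.as_matrix()[:,2]
    p=np.array([.605,-.272,.11-.025])+.041*z
    for s in ik(p,T,n=12): print("tray",phi,az,s)
```

```text
20 0 0 [-0.201  1.044  2.236  2.844  1.354 -1.614]
20 0 0.03 [-0.23   1.089  2.314  2.822  1.47  -1.657]
20 0 0.06 [-0.266  1.155  2.396  2.79   1.605 -1.717]
20 8 0 [-0.082  1.037  2.222  3.092  1.339 -1.577]
20 8 0.03 [-0.1    1.079  2.299  3.076  1.458 -1.587]
20 8 0.06 [-0.121  1.14   2.38   3.056  1.598 -1.604]
27 0 0 [-0.188  0.932  2.21   2.845  1.1   -1.571]
27 0 0.03 [-0.214  0.963  2.289  2.834  1.205 -1.608]
27 0 0.06 [-0.246  1.01   2.371  2.816  1.326 -1.656]
27 8 0 [-0.08   0.928  2.198  3.092  1.083 -1.57 ]
27 8 0.03 [-0.096  0.957  2.276  3.078  1.19  -1.577]
27 8 0.06 [-0.117  1.     2.356  3.062  1.314 -1.59 ]
33 0 0 [-0.175  0.844  2.172  2.831  0.875 -1.525]
33 0 0.03 [-0.199  0.862  2.25   2.828  0.967 -1.56 ]
33 0 0.06 [-0.228  0.892  2.331  2.821  1.072 -1.602]
33 0 0.09 [-0.263  0.941  2.416  2.808  1.198 -1.654]
33 8 0 [-0.077  0.842  2.161  3.09   0.856 -1.562]
33 8 0.03 [-0.093  0.858  2.238  3.077  0.95  -1.567]
33 8 0.06 [-0.112  0.886  2.318  3.063  1.057 -1.577]
33 8 0.09 [-0.135  0.931  2.402  3.047  1.185 -1.592]
tray 20 -0.9 [-0.356  1.05   2.071  3.69   1.205 -1.582]
tray 20 -0.6 [-0.583  1.094  2.191  3.158  1.365 -1.568]
tray 20 -0.4 [-0.751  1.104  2.212  2.806  1.386 -1.632]
tray 20 -0.2 [-0.898  1.088  2.179  2.468  1.319 -1.654]
tray 27 -0.9 [-0.375  0.961  2.061  3.702  0.998 -1.641]
tray 27 -0.6 [-0.583  0.988  2.173  3.158  1.12  -1.57 ]
tray 27 -0.4 [-0.736  0.995  2.193  2.812  1.143 -1.588]
tray 27 -0.2 [-0.871  0.985  2.162  2.472  1.104 -1.575]
tray 33 -0.9 [-0.395  0.891  2.04   3.734  0.814 -1.711]
tray 33 -0.6 [-0.584  0.904  2.142  3.159  0.899 -1.573]
tray 33 -0.4 [-0.722  0.907  2.16   2.803  0.924 -1.541]
tray 33 -0.2 [-0.845  0.902  2.132  2.449  0.91  -1.489]
```

```bash
cat > plan.py <<'E'
from ik import *
import kin
np.set_printoptions(precision=3,suppress=True)
yaw=.109;cx=np.array([np.cos(yaw),np.sin(yaw),0]);cy=np.array([-np.sin(yaw),np.cos(yaw),0]);O=np.array([.603,.134,0])
VL=np.array([2.79,2.79,3.14,3.14,3.14,3.14])*.7*.1*.92
pts=np.array([[sx*.0375,sy*.095,z] for sx in(-1,1) for sy in(-1,0,1) for z in(-.101,-.17,-.25)]+[[sx*.01,sy*.055,z] for sx in(-1,1) for sy in (-1,1) for z in(-.031,-.07)])
def clear(q):
    p,T=fk(q);W=p+T.apply(pts)
    c=np.stack([(W-O)@cx,(W-O)@cy,W[:,2]],1)
    # cabinet box signed distance (x 0..230,y +-150,z 0..300)
    d=np.maximum(np.maximum(np.maximum(-c[:,0],c[:,0]-.23),np.abs(c[:,1])-.15),c[:,2]-.30)
    # door box at 1.85
    h=O[:2]+.148*cy[:2];dd=np.array([-.9856,.1694]);nn=np.array([-.1694,-.9856])
    s=(W[:,:2]-h)@dd;n=(W[:,:2]-h)@nn
    e=np.maximum(np.maximum(np.maximum(-s,s-.3),np.maximum(-.075-n,n)),W[:,2]-.30)
    el=W[:,2].min()
    return d.min(),e.min(),el
def interp(Qs):
    """joint waypoints -> row sequence within limits"""
    out=[Qs[0]]
    for a,b in zip(Qs[:-1],Qs[1:]):
        n=1
        while True:
            seq=[a+(b-a)*k/n for k in range(1,n+1)];ok=True
            prev=out[-1]
            for s in seq:
                p0,T0=fk(prev);p1,T1=fk(s)
                if np.linalg.norm(p1-p0)>.046 or np.linalg.norm((T1*T0.inv()).as_rotvec())>.143 or (np.abs(s-prev)>VL).any(): ok=False;break
                prev=s
            if ok: break
            n+=1
        out+=seq
    return out
def rows(seq,grip,start=None):
    p,T=start if start else fk(seq[0])
    res=[]
    for s in seq[1:]:
        P,Q=fk(s)
        d=np.round((P-p)*1000,1);r=np.round((Q*T.inv()).as_rotvec(),3)
        p=p+d/1000;T=R.from_rotvec(r)*T
        res.append([*d,*r,grip])
    return res
def show(res):
    for i in range(0,len(res),12):
        print("CALL",len(res[i:i+12]));print(", ".join(f"{v:g}" for r in res[i:i+12] for v in r))
E
cat > pa.py <<'E'
from plan import *
from rig import robot
o=robot.get_obs();Q0=o["q"];print(Q0,fk(Q0)[0]-o["position"],(fk(Q0)[1].inv()*R.from_quat(o["tool_rot"])).as_rotvec())
B=np.array([.656,.073,0]);g=.108;ph=np.radians(25);off=.039
def bp(d,az,g=g,lat=0):
    T=tool(az,ph);return np.r_[(B-d*cx+lat*cy)[:2],g]+off*T.as_matrix()[:,2],T
seed=np.array([-.1,.95,2.3,3.07,1.2,-1.58])
ks={}
for nm,d,az in [("grasp",0,yaw-.12),("in3",.03,yaw-.12),("pre",.065,yaw-.12),("pre2",.10,yaw-.45),("pre3",.13,yaw-.6)]:
    p,T=bp(d,az);s=ik(p,T,n=1,seed=seed);ks[nm]=s[0] if s else None;print(nm,ks[nm],clear(ks[nm]) if s else "")
    if s: seed=s[0]
Qs=[Q0,np.array([-.75,.30,1.95,1.57,.75,-.7]),np.array([-.6,.6,2.2,2.9,1.0,-1.5]),ks["pre"]]
seq=interp(Qs)
for s in seq: print(s,fk(s)[0],np.array(clear(s)))
E
python3 pa.py
```

```text
[-0.083  0.375  1.94   0.     0.827  0.088] [ 0. -0. -0.] [ 0.  0. -0.]
grasp [-0.096  0.964  2.214  3.058  1.171 -1.574] (np.float64(-0.06402790699118828), np.float64(0.10601211726910241), np.float64(0.09555597603576868))
in3 [-0.115  0.999  2.293  3.043  1.283 -1.587] (np.float64(-0.03402790699200666), np.float64(0.11428049141319327), np.float64(0.09555597603627689))
pre [-0.142  1.061  2.388  3.022  1.439 -1.611] (np.float64(0.0009720929869713222), np.float64(0.12392692790295841), np.float64(0.09555597604008854))
pre2 [ 0.165  1.029  2.343  3.61   1.338 -1.457] (np.float64(0.019693160557174953), np.float64(0.09216091705229411), np.float64(0.09555597603549842))
pre3 [ 0.289  1.013  2.317  3.871  1.272 -1.433] (np.float64(0.04342295676643842), np.float64(0.07379188704895613), np.float64(0.09555597603570778))
[-0.083  0.375  1.94   0.     0.827  0.088] [0.434 0.075 0.134] [0.072 0.191 0.165]
[-0.125  0.371  1.94   0.098  0.823  0.039] [0.443 0.082 0.137] [0.065 0.185 0.167]
[-0.166  0.366  1.941  0.196  0.818 -0.011] [0.455 0.088 0.142] [0.057 0.179 0.17 ]
[-0.208  0.361  1.942  0.29
[... 1849 characters left out ...]
-0.498  0.702  2.242  2.927  1.098 -1.525] [ 0.687 -0.17   0.239] [0.031 0.301 0.231]
[-0.447  0.754  2.263  2.941  1.146 -1.537] [ 0.687 -0.134  0.215] [0.006 0.276 0.208]
[-0.397  0.805  2.283  2.954  1.195 -1.549] [ 0.683 -0.098  0.192] [-0.005  0.251  0.187]
[-0.346  0.856  2.304  2.968  1.244 -1.561] [ 0.676 -0.063  0.17 ] [-0.008  0.228  0.168]
[-0.295  0.907  2.325  2.981  1.293 -1.574] [ 0.667 -0.029  0.149] [-0.035  0.201  0.149]
[-0.244  0.958  2.346  2.995  1.342 -1.586] [0.656 0.004 0.129] [-0.025  0.173  0.131]
[-0.193  1.01   2.367  3.008  1.39  -1.598] [0.642 0.036 0.11 ] [-0.013  0.148  0.113]
[-0.142  1.061  2.388  3.022  1.439 -1.611] [0.627 0.066 0.092] [0.001 0.124 0.096]
```

```bash
sed -i '/^Qs=/,$d' pa.py
cat >> pa.py <<'E'
A=np.array
Qs=[Q0,A([-.55,.33,1.95,.5,.8,-.2]),A([-.85,.32,1.97,1.57,.75,-.7]),A([-.75,.6,2.2,2.9,1.0,-1.45]),A([-.3,.85,2.33,3.5,1.25,-1.45]),ks["pre3"],ks["pre2"],ks["pre"]]
seq=interp(Qs)
for s in seq: print(s,fk(s)[0],np.array(clear(s)))
show(rows(seq,.2))
E
python3 pa.py
```

```text
[-0.083  0.375  1.94   0.     0.827  0.088] [ 0. -0. -0.] [ 0.  0. -0.]
grasp [-0.096  0.964  2.214  3.058  1.171 -1.574] (np.float64(-0.06402790699118828), np.float64(0.10601211726910241), np.float64(0.09555597603576868))
in3 [-0.115  0.999  2.293  3.043  1.283 -1.587] (np.float64(-0.03402790699200666), np.float64(0.11428049141319327), np.float64(0.09555597603627689))
pre [-0.142  1.061  2.388  3.022  1.439 -1.611] (np.float64(0.0009720929869713222), np.float64(0.12392692790295841), np.float64(0.09555597604008854))
pre2 [ 0.165  1.029  2.343  3.61   1.338 -1.457] (np.float64(0.019693160557174953), np.float64(0.09216091705229411), np.float64(0.09555597603549842))
pre3 [ 0.289  1.013  2.317  3.871  1.272 -1.433] (np.float64(0.04342295676643842), np.float64(0.07379188704895613), np.float64(0.09555597603570778))
[-0.083  0.375  1.94   0.     0.827  0.088] [0.434 0.075 0.134] [0.072 0.191 0.165]
[-0.176  0.366  1.942  0.1    0.822  0.03 ] [0.447 0.06  0.138] [0.065 0.202 0.168]
[-0.27   0.357  1.944  0.2    0.816 -0.027] [0.462 0.042 0.145] [0.058 0.215 0.173]
[-0.363  0.348  1.946  0.3 
[... 4090 characters left out ...]
.051, -0.008, -0.022, 0.2, -1.9, 31.8, -25.2, 0.04, 0.004, -0.026, 0.2
CALL 12
-7.9, 30, -24.6, 0.026, 0.014, -0.029, 0.2, -13.7, 27.7, -23.3, 0.011, 0.024, -0.03, 0.2, -18.7, 25, -20.6, -0.004, 0.032, -0.03, 0.2, 2.4, 42.3, -14.9, 0.003, 0.02, 0.035, 0.2, -1.6, 41.6, -14.3, -0.001, 0.021, 0.035, 0.2, -5.2, 40.7, -13.8, -0.004, 0.021, 0.036, 0.2, -8.9, 39.2, -13, -0.009, 0.02, 0.036, 0.2, -12.2, 37.5, -12.3, -0.012, 0.019, 0.036, 0.2, -15.2, 35.3, -11.3, -0.015, 0.017, 0.036, 0.2, 17.3, 3.4, -0, -0.003, 0.001, 0.076, 0.2, 14.7, 4.7, -0, 0.003, -0.001, 0.074, 0.2, 17.7, 3.9, -2.9, -0.009, 0.011, 0.113, 0.2
CALL 2
12.2, 5.2, -0.4, 0.001, 0.001, 0.11, 0.2, 6.9, 6.2, 3.3, 0.01, -0.01, 0.107, 0.2
```

>>> {"name": "move_arm", "arguments": {
  "rows": [12.5,-15.5,4.5,0.071,-0.024,-0.103,0.2,15,-18.5,6.5,0.066,-0.034,-0.104,0.2,16.5,-22,8.5,0.061,-0.044,-0.104,0.2,17,-26.5,10,0.053,-0.052,-0.105,0.2,16.5,-31.5,12,0.046,-0.059,-0.107,0.2,21.5,-2,12,0.055,-0.064,-0.062,0.2,22,-6.5,14.5,0.048,-0.068,-0.064,0.2,22,-11,16,0.043,-0.069,-0.068,0.2,21,-16,17.5,0.037,-0.072,-0.071,0.2,19.5,-20.5,19,0.03,-0.071,-0.073,0.2,17,-25,20,0.025,-0.072,-0.077,0.2,14,-29,20.5,0.02,-0.071,-0.081,0.2]
}}

```text
time: 33.0
position: [0.649, -0.1499, 0.2962]
tool_rot: [0.878, 0.167, 0.449, -0.007]
ft_force: [0.6, -0.3, 0.3]
grip_width: 0.0699
```

Run:
```python
from plan import *
from rig import robot
o=robot.get_obs();q=o["q"];print(o["time"],q,o["position"],(fk(q)[1].inv()*R.from_quat(o["tool_rot"])).as_rotvec())
for L in (.33,.34,.35,.36,.37,.38):
    print(L,fk(q,L)[0]-o["position"])
```

```text
33.0 [-0.749  0.322  1.925  1.312  0.743 -0.525] [ 0.649 -0.15   0.296] [ 0.  0. -0.]
0.33 [-0.006 -0.001 -0.003]
0.34 [0.002 0.    0.001]
0.35 [0.01  0.002 0.005]
0.36 [0.018 0.003 0.009]
0.37 [0.025 0.005 0.013]
0.38 [0.033 0.007 0.017]
```

```bash
sed -i 's/^L3=.36/L3=.338/' kin.py
python3 - <<'E'
s=open('pa.py').read()
i=s.index("Qs=[");s=s[:i]+'''Qs=[Q0,A([-.85,.32,1.97,1.57,.75,-.7]),A([-.75,.6,2.2,2.9,1.0,-1.45]),A([-.3,.85,2.33,3.5,1.25,-1.45]),ks["pre3"],ks["pre2"],ks["pre"]]
seq=interp(Qs)
for s in seq: print(s,fk(s)[0],np.array(clear(s)))
show(rows(seq,.2))
'''
open('pa.py','w').write(s)
E
python3 pa.py
```

```text
[-0.749  0.322  1.925  1.312  0.743 -0.525] [ 0. -0. -0.] [ 0.  0. -0.]
grasp [-0.092  0.916  2.168  3.058  1.077 -1.565] (np.float64(-0.06402790699172176), np.float64(0.1060121172689778), np.float64(0.09555597603570772))
in3 [-0.109  0.94   2.245  3.045  1.177 -1.575] (np.float64(-0.034027906991724415), np.float64(0.11428049141356501), np.float64(0.09555597603571299))
pre [-0.134  0.984  2.339  3.027  1.315 -1.594] (np.float64(0.0009720923713357354), np.float64(0.12392692745545915), np.float64(0.09555597648855323))
pre2 [ 0.134  0.969  2.311  3.593  1.259 -1.504] (np.float64(0.0196931605567248), np.float64(0.0921609170511908), np.float64(0.09555597603570778))
pre3 [ 0.246  0.962  2.297  3.846  1.223 -1.487] (np.float64(0.043422956784841975), np.float64(0.0737918870685644), np.float64(0.09555597601897065))
[-0.749  0.322  1.925  1.312  0.743 -0.525] [ 0.649 -0.15   0.296] [0.073 0.346 0.299]
[-0.799  0.321  1.948  1.441  0.747 -0.612] [ 0.65  -0.182  0.311] [0.083 0.372 0.312]
[-0.85  0.32  1.97  1.57  0.75 -0.7 ] [ 0.646 -0.218  0.325] [0.1   0.401 0.324]
[-0.836  0.36   2.003  1.76
[... 2380 characters left out ...]
52, -0.008, -0.022, 0.2, -1.5, 32, -24.5, 0.039, 0.003, -0.026, 0.2, -7.5, 30.3, -24.2, 0.026, 0.015, -0.029, 0.2
CALL 12
-13.1, 28.2, -22.6, 0.012, 0.024, -0.031, 0.2, -18.2, 25.5, -20.2, -0.005, 0.032, -0.03, 0.2, 3.8, 38.6, -11.5, -0.001, 0.02, 0.036, 0.2, 0.5, 38.4, -11.4, -0.003, 0.021, 0.035, 0.2, -2.6, 38.1, -11.1, -0.005, 0.02, 0.036, 0.2, -5.7, 37.3, -10.7, -0.008, 0.02, 0.036, 0.2, -8.8, 36.4, -10.5, -0.01, 0.019, 0.035, 0.2, -11.6, 35.2, -10.1, -0.011, 0.019, 0.036, 0.2, 17.1, 3.6, -0.1, -0.002, 0.001, 0.075, 0.2, 14.8, 4.5, 0.1, 0.002, -0.001, 0.075, 0.2, 17.6, 4.2, -1.5, -0.005, 0.006, 0.111, 0.2, 12.3, 5.1, -0.2, 0, 0.001, 0.11, 0.2
CALL 1
7, 5.9, 1.7, 0.006, -0.006, 0.109, 0.2
```

>>> {"name": "move_arm", "arguments": {
  "rows": [0.5,-32.5,14.5,0.017,-0.068,-0.08,0.2,-3,-36,14.5,0.009,-0.065,-0.088,0.2,13.5,4.5,1.5,0.064,-0.079,-0.042,0.2,9,-4.5,1,0.05,-0.072,-0.062,0.2,4,-13,-2,0.038,-0.061,-0.082,0.2,-2,-19.5,-6,0.024,-0.045,-0.098,0.2,-9,-24.5,-11,0.012,-0.026,-0.114,0.2,-17.5,-27.5,-16,0.002,-0.004,-0.125,0.2,-26.5,-28,-20.5,-0.008,0.02,-0.133,0.2,4.5,33.5,-24.5,0.052,-0.008,-0.022,0.2,-1.5,32,-24.5,0.039,0.003,-0.026,0.2,-7.5,30,-24,0.026,0.015,-0.029,0.2]
}}

```text
time: 34.2
position: [0.6131, -0.2342, 0.1975]
tool_rot: [0.755, -0.287, 0.574, 0.134]
ft_force: [1.0, 1.0, 0.2]
grip_width: 0.0696
```

>>> {"name": "move_arm", "arguments": {
  "rows": [-13,28,-22.5,0.012,0.024,-0.031,0.2,-18,25.5,-20,-0.005,0.032,-0.03,0.2,4,38.5,-11.5,-0.001,0.02,0.036,0.2,0.5,38.5,-11.5,-0.003,0.021,0.035,0.2,-2.5,38,-11,-0.005,0.02,0.036,0.2,-5.5,37.5,-11,-0.008,0.02,0.036,0.2,-9,36.5,-10.5,-0.01,0.019,0.035,0.2,-11.5,35,-10,-0.011,0.019,0.036,0.2,0,0,0,0,0,0,0.2]
}}

```text
time: 35.1
position: [0.5575, 0.0479, 0.0891]
tool_rot: [0.821, -0.2, 0.52, 0.128]
ft_force: [0.7, -0.4, -0.6]
grip_width: 0.0696
```

Run:
```python
from h import *
from plan import fk,R,tool,yaw,cx,cy,O
np.set_printoptions(precision=4,suppress=True)
o=robot.get_obs();print(o["time"],o["q"],o["position"],o["tool_rot"],o["grip_width"],fk(o["q"])[0]-o["position"])
print("target rot err",(R.from_quat(o["tool_rot"])*tool(yaw-.6,np.radians(25)).inv()).as_rotvec())
c=cam("wrist");save(c,"wr20.png",s=1.5);P=cloud(c)
C=np.stack([(P-O)@cx,(P-O)@cy,P[...,2]],-1)
m=(C[...,0]>.005)&(C[...,0]<.1)&(C[...,1]>-.12)&(C[...,1]<0)&(P[...,2]>.05)&(P[...,2]<.165)
q=P[m]
for z0,z1 in [(.05,.08),(.08,.12),(.14,.165)]:
    k=q[(q[:,2]>z0)&(q[:,2]<z1)]
    if len(k)<20: continue
    # circle fit
    A=np.c_[2*k[:,:2],np.ones(len(k))];s=np.linalg.lstsq(A,(k[:,:2]**2).sum(1),rcond=None)[0];print(z0,len(k),s[:2],np.sqrt(s[2]+s[:2]@s[:2]))
```

```text
35.1 [ 0.2539  0.9643  2.2923  3.8437  1.2162 -1.4902] [0.5575 0.0479 0.0891] [ 0.8206 -0.2002  0.5198  0.1276] 0.06960356037077668 [ 0.0015  0.0003 -0.0006]
target rot err [0.0011 0.0049 0.0116]
0.05 1409 [0.6546 0.0743] 0.024141926127661622
0.08 2539 [0.6553 0.074 ] 0.02467413385106045
0.14 1771 [0.6523 0.0747] 0.012377930025547336
```

View pics/wr20.png

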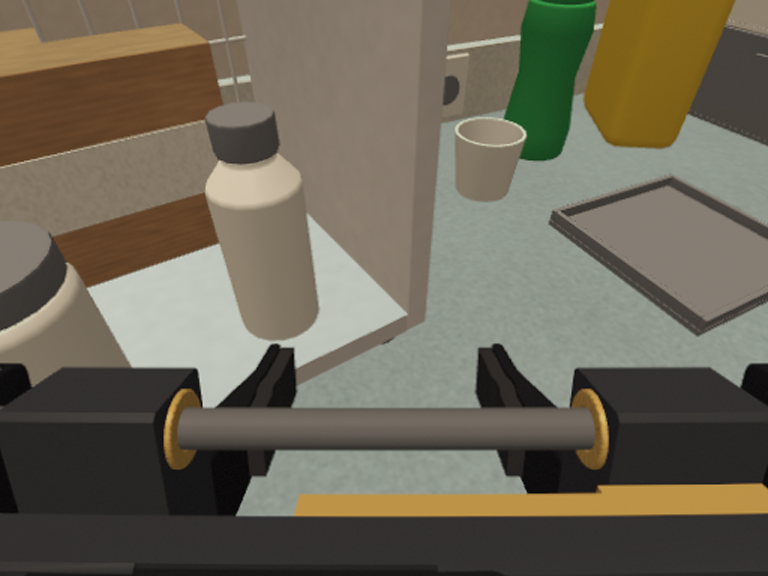

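```bash
cat > cart.py <<'E'
from plan import *
from rig import robot
ph=np.radians(25);off=.039
def pose(xyz,az,phi=ph,off=off):
    T=tool(az,phi);return np.asarray(xyz,float)+off*T.as_matrix()[:,2],T
def cart(keys,grip,vmax=.046,verbose=True):
    """keys: list of (xyz bottle grasp pt, az, vmax m/row)"""
    o=robot.get_obs();p=o["position"];T=R.from_quat(o["tool_rot"]);seed=o["q"]
    ax0=None;res=[];prevq=seed
    cur=p-off*T.as_matrix()[:,2];az0=np.arctan2(T.as_matrix()[1,2],T.as_matrix()[0,2])
    pc,Tc=p,T
    for xyz,az,v in keys:
        n=1
        while 1:
            ok=True;tmp=[];q=prevq;
            for k in range(1,n+1):
                P,Q=pose(cur+(np.asarray(xyz)-cur)*k/n,az0+(az-az0)*k/n)
                s=ik(P,Q,n=1,seed=q)
                if not s: raise SystemExit(f"noik {xyz} {az} {k}/{n}")
                pp,QQ=(pc,Tc) if not tmp else tmp[-1][:2]
                if np.linalg.norm(P-pp)>v or np.linalg.norm((Q*QQ.inv()).as_rotvec())>.143 or (abs(s[0]-q)>VL).any(): ok=False;break
                q=s[0];tmp.append((P,Q,q))
            if ok: break
            n+=1
        for P,Q,q in tmp:
            d=np.round((P-pc)*1000*2)/2;r=np.round((Q*Tc.inv()).as_rotvec(),3)
            pc=pc+d/1000;Tc=R.from_rotvec(r)*Tc;res.append([*d,*r,grip])
            if verbose: print(q,pc,np.array(clear(q)))
        prevq=q;cur=np.asarray(xyz,float);az0=az
    show(res)
E
python3 - <<'E'
from cart import *
B=np.array([.655,.074,.108])
cart([(B-.10*cx,yaw-.45,.046),(B-.068*cx,yaw-.12,.046),(B,yaw-.12,.014)],.2)
E
```

```text
[ 0.196  0.969  2.307  3.72   1.246 -1.49 ] [0.574 0.048 0.091] [0.032 0.081 0.095]
[ 0.138  0.97   2.313  3.596  1.26  -1.503] [0.589 0.051 0.091] [0.021 0.091 0.096]
[ 0.05   0.984  2.339  3.405  1.309 -1.519] [0.601 0.056 0.091] [0.015 0.11  0.096]
[-0.042  0.992  2.352  3.215  1.336 -1.555] [0.612 0.061 0.091] [0.01  0.121 0.096]
[-0.133  0.991  2.349  3.028  1.331 -1.595] [0.623 0.066 0.091] [0.005 0.124 0.096]
[-0.123  0.969  2.312  3.035  1.274 -1.587] [0.636 0.068 0.091] [-0.009  0.12   0.096]
[-0.114  0.952  2.276  3.043  1.22  -1.58 ] [0.65  0.069 0.091] [-0.022  0.116  0.096]
[-0.105  0.938  2.24   3.049  1.17  -1.574] [0.664 0.071 0.091] [-0.036  0.113  0.096]
[-0.097  0.926  2.205  3.055  1.123 -1.57 ] [0.677 0.072 0.091] [-0.05   0.109  0.096]
[-0.09   0.916  2.17   3.061  1.079 -1.566] [0.691 0.073 0.091] [-0.063  0.105  0.096]
CALL 10
15.5, 2.5, 1, -0.001, -0.003, 0.071, 0.2, 15.5, 3, 0.5, 0, 0, 0.071, 0.2, 11.5, 5, 0, 0, 0, 0.11, 0.2, 11.5, 5, 0, 0, 0, 0.11, 0.2, 10.5, 5, 0, 0, 0, 0.11, 0.2, 13.5, 1.5, 0, 0, 0, 0, 0.2, 14, 1.5, 0, 0, 0, 0, 0.2, 13.5, 1.5, 0, 0, 0, 0, 0.2, 13.5, 1, 0, 0, 0, 0, 0.2, 13.5, 1.5, 0, 0, 0, 0, 0.2
```

>>> {"name": "move_arm", "arguments": {
  "rows": [15.5,2.5,1,0,-0.003,0.071,0.2,15.5,3,0.5,0,0,0.071,0.2,11.5,5,0,0,0,0.11,0.2,11.5,5,0,0,0,0.11,0.2,10.5,5,0,0,0,0.11,0.2,0,0,0,0,0,0,0.2]
}}

```text
time: 35.75
position: [0.6244, 0.0573, 0.0924]
tool_rot: [0.843, -0.011, 0.538, 0.007]
ft_force: [0.4, -1.3, -0.2]
grip_width: 0.0696
```

Run:
```python
from h import *
from cart import *
c=cam("wrist");save(c,"wr21.png",s=1.5);P=cloud(c)
C=np.stack([(P-O)@cx,(P-O)@cy,P[...,2]],-1)
m=(C[...,0]>.005)&(C[...,0]<.1)&(C[...,1]>-.12)&(C[...,1]<0)&(P[...,2]>.08)&(P[...,2]<.12)
k=P[m];A=np.c_[2*k[:,:2],np.ones(len(k))];s=np.linalg.lstsq(A,(k[:,:2]**2).sum(1),rcond=None)[0];print(s[:2],np.sqrt(s[2]+s[:2]@s[:2]))
o=robot.get_obs();T=R.from_quat(o["tool_rot"]).as_matrix()
print(o["time"],o["position"],"az",np.arctan2(T[1,2],T[0,2]),"phi",np.degrees(-np.arcsin(T[2,2])),"yaxis",T[:,1])
v=np.r_[s[:2],.108]-o["position"];print("bottle in tool",T.T@v)
B=np.array([.655,.074,.108]);
cart([(B,yaw-.12,.014)],.2,verbose=False)
```

```text
[0.655 0.074] 0.024204194900055466
35.8 [0.624 0.059 0.092] az -0.025068706206838563 phi 24.9110748436649 yaxis [-0.025 -1.    -0.001]
bottle in tool [ 0.027 -0.016  0.021]
CALL 5
13.5, 3, -0, -0.001, 0.002, 0.003, 0.2, 13, 3, -0.5, 0, -0, 0.003, 0.2, 13.5, 3, 0, 0, -0, 0.003, 0.2, 13.5, 3, -0, 0, -0, 0.003, 0.2, 13.5, 3, -0.5, 0, -0, 0.002, 0.2
```

View pics/wr21.png

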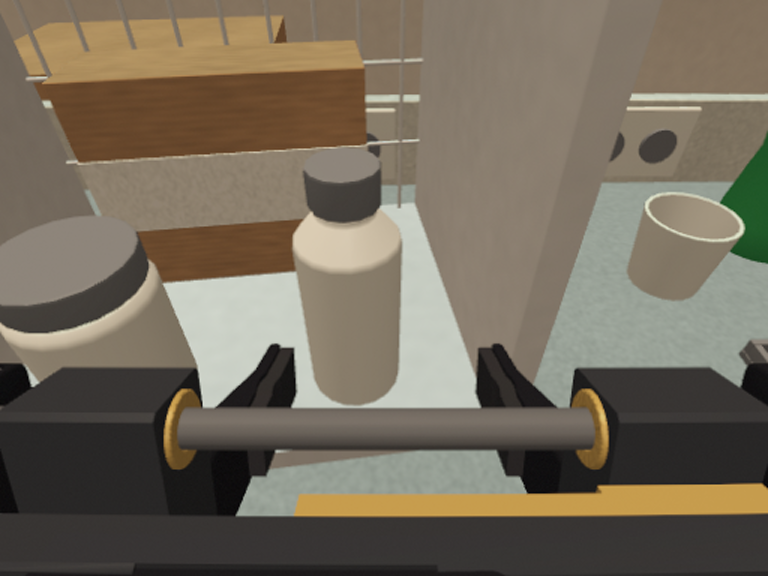

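>>> {"name": "move_arm", "arguments": {
  "rows": [0,9,0,0,0,0.01,0.2,13,1,0,0,0,0,0.2,13.5,1,0,0,0,0,0.2,13.5,1,0,0,0,0,0.2,0,0,0,0,0,0,0.2]
}}

```text
time: 36.3
position: [0.6637, 0.0785, 0.0935]
tool_rot: [0.842, -0.001, 0.539, 0.0]
ft_force: [-0.4, 0.7, 0.1]
grip_width: 0.0699
```

Run:
```python
from h import *
from cart import *
c=cam("wrist");save(c,"wr22.png",s=1.5)
o=robot.get_obs();T=R.from_quat(o["tool_rot"]).as_matrix()
print(o["time"],o["position"],o["ft_force"],"az",np.arctan2(T[1,2],T[0,2]))
v=np.r_[.655,.074,.108]-o["position"];print("bottle in tool",T.T@v)
B=np.array([.655,.074,.108]);
cart([(B,yaw-.12,.014)],.2,verbose=False)
```

```text
36.35 [0.662 0.078 0.093] [-0.255 -0.089 -0.043] az -0.0025957683652821084
bottle in tool [ 0.011  0.004 -0.013]
CALL 3
9.5, -1.5, -0.5, -0.001, 0.002, -0.002, 0.2, 9, -1.5, -0.5, -0, -0, -0.003, 0.2, 9.5, -1.5, -0.5, -0, -0, -0.003, 0.2
```

View pics/wr22.png

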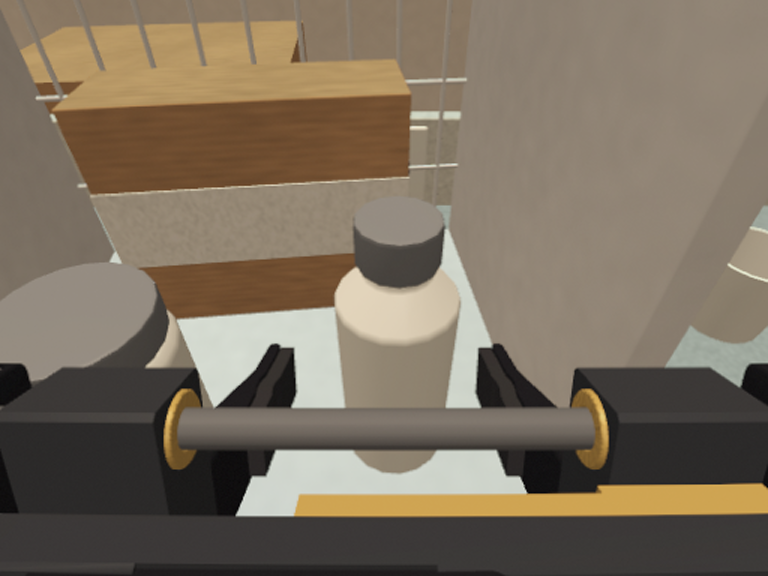

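>>> {"name": "move_arm", "arguments": {
  "rows": [9.5,-1.5,-0.5,0,0,0,0.2,9,-1.5,-0.5,0,0,0,0.2,9,-1.5,0,0,0,0,0.2,0,0,0,0,0,0,0.2,0,0,0,0,0,0,0.4,0,0,0,0,0,0,0.6,0,0,0,0,0,0,0.6,0,0,0,0,0,0,0.6,0,0,0,0,0,0,0.6],
  "grip_force": 20
}}

```text
time: 37.25
position: [0.6899, 0.0714, 0.091]
tool_rot: [0.843, -0.003, 0.537, 0.001]
ft_force: [-0.4, 0.7, 0.6]
grip_width: 0.0497
```

Run:
```python
from h import *
from cart import *
c=cam("wrist");save(c,"wr23.png",s=1.5)
o=robot.get_obs();T=R.from_quat(o["tool_rot"]).as_matrix()
print(o["time"],o["position"],o["ft_force"],o["moment"],o["grip_width"],"az",np.arctan2(T[1,2],T[0,2]))
```

```text
37.3 [0.69  0.071 0.091] [-0.293  0.544  0.686] [0.077 0.449 0.076] 0.049258205882718044 az -0.0051179961304158314
```

View pics/wr23.png

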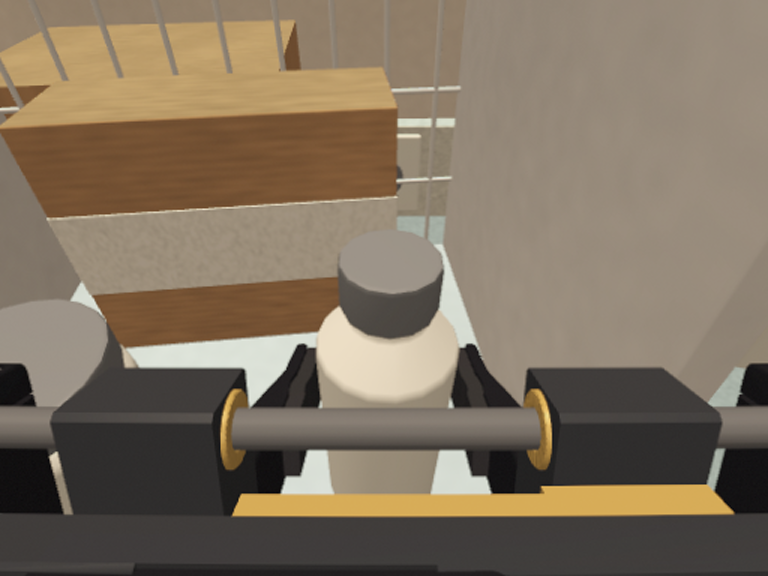

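Run:
```python
from cart import *
o=robot.get_obs();T=R.from_quat(o["tool_rot"]).as_matrix()
print(T.T@(np.r_[.655,.074,.108]-o["position"]))
cur=o["position"]-off*T[:,2];print(cur)
az=np.arctan2(T[1,2],T[0,2]);u=np.array([0,0,.012])
cart([(cur+u,az,.012),(cur+u-.06*cx,az,.02),(cur+u-.13*cx,az-.45,.04),(np.array([.50,-.12,.13]),-.6,.045),(np.array([.605,-.272,.13]),-.6,.04)],1)
```

```text
[ 0.001 -0.002 -0.039]
[0.655 0.072 0.107]
[-0.1    0.903  2.174  3.043  1.07  -1.564] [0.69  0.071 0.097] [-0.062  0.108  0.101]
[-0.1    0.887  2.176  3.042  1.056 -1.562] [0.69  0.071 0.103] [-0.062  0.108  0.107]
[-0.109  0.897  2.214  3.036  1.104 -1.567] [0.675 0.07  0.103] [-0.047  0.112  0.107]
[-0.118  0.909  2.253  3.029  1.155 -1.573] [0.66  0.068 0.103] [-0.032  0.116  0.107]
[-0.129  0.925  2.293  3.022  1.21  -1.581] [0.645 0.066 0.103] [-0.017  0.12   0.107]
[-0.14   0.945  2.334  3.014  1.27  -1.59 ] [0.63  0.065 0.103] [-0.002  0.125  0.107]
[-0.053  0.957  2.356  3.203  1.306 -1.559] [0.612 0.059 0.103] [0.01  0.124 0.107]
[ 0.04   0.96   2.361  3.395  1.308 -1.521] [0.594 0.053 0.103] [0.021 0.114 0.107]
[ 0.133  0.954  2.351  3.589  1.281 -1.493] [0.576 0.047 0.103] [0.034 0.097 0.107]
[ 0.219  0.942  2.328  3.784  1.236 -1.486] [0.557 0.042 0.103] [0.046 0.082 0.107]noik [ 0.5  -0.12  0.13] -0.6 1/1
```

Run:
```python
from cart import *
o=robot.get_obs();T=R.from_quat(o["tool_rot"]).as_matrix()
cur=o["position"]-off*T[:,2]
az=np.arctan2(T[1,2],T[0,2]);u=np.array([0,0,.012])
cart([(cur+u,az,.012),(cur+u-.06*cx,az,.02),(cur+u-.13*cx,az-.45,.04),(np.array([.545,-.06,.13]),-.7,.045),(np.array([.575,-.16,.13]),-.8,.045),(np.array([.605,-.272,.12]),-.85,.04)],1)
```

```text
[-0.1    0.903  2.174  3.043  1.07  -1.564] [0.69  0.071 0.097] [-0.062  0.108  0.101]
[-0.1    0.887  2.176  3.042  1.056 -1.562] [0.69  0.071 0.103] [-0.062  0.108  0.107]
[-0.109  0.897  2.214  3.036  1.104 -1.567] [0.675 0.07  0.103] [-0.047  0.112  0.107]
[-0.118  0.909  2.253  3.029  1.155 -1.573] [0.66  0.068 0.103] [-0.032  0.116  0.107]
[-0.129  0.925  2.293  3.022  1.21  -1.581] [0.645 0.066 0.103] [-0.017  0.12   0.107]
[-0.14   0.945  2.334  3.014  1.27  -1.59 ] [0.63  0.065 0.103] [-0.002  0.125  0.107]
[-0.053  0.957  2.356  3.203  1.306 -1.559] [0.612 0.059 0.103] [0.01  0.124 0.107]
[ 0.04   0.96   2.361  3.395  1.308 -1.521] [0.594 0.053 0.103] [0.021 0.114 0.107]
[ 0.133  0.954  2.351  3.589  1.281 -1.493] [0.576 0.047 0.103] [0.034 0.097 0.107]
[ 0.219  0.942  2.328  3.784  1.236 -1.486] [0.557 0.042 0.103] [0.046 0.082 0.107]
[ 0.148  0.924  2.315  3.801  1.211 -1.505] [0.562 0.    0.106] [0.041 0.105 0.111]
[ 0.078  0.904  2.294  3.822  1.178 -1.531] [ 0.567 -0.041  0.11 ] [0.036 0.13  0.114]
[ 0.011  0.882  2.265  3.85   1.139 -1.566] [ 0.572 -0.083  0.113] [0.0
[... 427 characters left out ...]
07] [0.051 0.305 0.111]
[-0.419  0.87   2.071  3.624  0.954 -1.673] [ 0.628 -0.299  0.103] [0.065 0.338 0.108]
CALL 12
0, -0, 6, -0.001, 0, 0, 1, 0, -0, 6, 0, 0, 0, 1, -15, -1.5, 0, 0, 0, 0, 1, -15, -2, 0, 0, 0, 0, 1, -14.5, -1.5, 0, 0, 0, 0, 1, -15, -1.5, 0, 0, 0, 0, 1, -18, -6, 0, 0, -0, -0.112, 1, -18, -5.5, 0, 0, -0, -0.113, 1, -18.5, -6, 0, 0, -0, -0.112, 1, -19, -5.5, 0, 0, -0, -0.113, 1, 5.5, -41.5, 3.5, 0, -0, -0.081, 1, 5, -41.5, 3.5, 0, -0, -0.082, 1
CALL 7
4.5, -41.5, 3.5, 0, -0, -0.081, 1, 9.5, -34.5, 0, 0, -0, -0.034, 1, 9, -34, 0, 0, -0, -0.033, 1, 9.5, -34, 0, 0, -0, -0.033, 1, 9.5, -38, -3.5, 0, -0, -0.017, 1, 9.5, -37.5, -3, 0, -0, -0.017, 1, 9.5, -38, -3.5, 0, -0, -0.016, 1
```

>>> {"name": "move_arm", "arguments": {
  "rows": [0,0,6,0,0,0,1,0,0,6,0,0,0,1,0,0,0,0,0,0,1,-15,-1.5,0,0,0,0,1,-15,-2,0,0,0,0,1,-14.5,-1.5,0,0,0,0,1,-15,-1.5,0,0,0,0,1]
}}

```text
time: 38.0
position: [0.6301, 0.0646, 0.1032]
tool_rot: [0.843, -0.003, 0.537, 0.001]
ft_force: [0.6, 0.0, -2.5]
grip_width: 0.0495
```

Run:
```python
from h import *
from cart import *
c=cam("wrist");save(c,"wr24.png",s=1.5)
o=robot.get_obs();print(o["time"],o["position"],o["ft_force"],o["grip_width"])
```

```text
38.05 [0.627 0.064 0.102] [-1.99   0.334 -3.572] 0.049335799664714616
```

View pics/wr24.png

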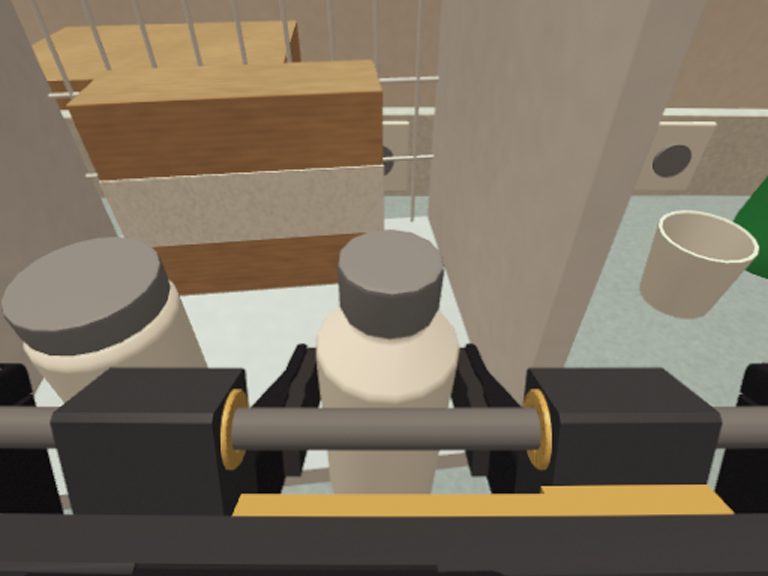

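Bottle is held and moves with the gripper. Continue out and over to the tray.

>>> {"name": "move_arm", "arguments": {
  "rows": [-18,-6,0,0,0,-0.112,1,-18,-5.5,0,0,0,-0.113,1,-18.5,-6,0,0,0,-0.112,1,-19,-5.5,0,0,0,-0.113,1,5.5,-41.5,3.5,0,0,-0.081,1,5,-41.5,3.5,0,0,-0.082,1,4.5,-41.5,3.5,0,0,-0.081,1,9.5,-34.5,0,0,0,-0.034,1,9,-34,0,0,0,-0.033,1,9.5,-34,0,0,0,-0.033,1,0,0,0,0,0,0,1]
}}

```text
time: 39.15
position: [0.6021, -0.1897, 0.115]
tool_rot: [0.774, -0.332, 0.497, 0.21]
ft_force: [-0.1, 0.2, -1.7]
grip_width: 0.0495
```

Run:
```python
from h import *
from cart import *
for n in ["scene","side"]:
    c=cam(n);P=cloud(c);save(c,n+"25.png",s=1.5)
    hsv=cv2.cvtColor(c["color"],cv2.COLOR_RGB2HSV)
    m=(P[...,0]>.48)&(P[...,0]<.74)&(P[...,1]>-.42)&(P[...,1]<-.13)&(hsv[...,0]<40)&(P[...,2]<.03)
    k=cv2.morphologyEx(m.astype(np.uint8),cv2.MORPH_OPEN,np.ones((5,5)))
    nn,lb,st,ce=cv2.connectedComponentsWithStats(k);i=1+np.argmax(st[1:,4])
    q=P[lb==i];r=cv2.minAreaRect(q[:,:2].astype(np.float32));print("tray",st[i,4],r)
o=robot.get_obs();T=R.from_quat(o["tool_rot"]).as_matrix();print(o["time"],o["position"],o["ft_force"],o["grip_width"],"bottle",o["position"]-off*T[:,2],"az",np.arctan2(T[1,2],T[0,2]),"phi",np.degrees(-np.arcsin(T[2,2])))
cart([(np.array([.605,-.272,.115]),-.85,.04)],1,verbose=False)
```

```text
tray 1703 ((0.6035813093185425, -0.2724508047103882), (0.16894325613975525, 0.16544634103775024), 88.96481323242188)
tray 2260 ((0.6055088043212891, -0.27147576212882996), (0.16148941218852997, 0.16265955567359924), 88.951904296875)
39.25 [ 0.6   -0.186  0.114] [-1.136  0.459 -2.214] 0.04920059704846588 bottle [ 0.576 -0.161  0.13 ] az -0.8005661896116523 phi 24.993691509671976
CALL 3
9.5, -37.5, -5, -0.001, 0.001, -0.016, 1, 9.5, -37.5, -5, -0, 0, -0.016, 1, 9, -37.5, -5, -0, 0, -0.017, 1
```

View pics/side25.png

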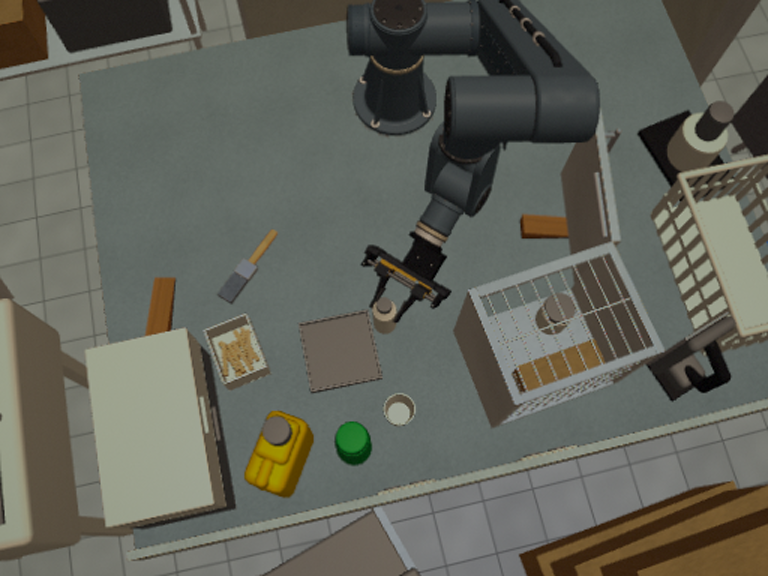

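>>> {"name": "move_arm", "arguments": {
  "rows": [9.5,-37.5,-8,0,0,-0.016,1,9.5,-37.5,-8,0,0,-0.016,1,9,-37.5,-8,0,0,-0.017,1,0,0,0,0,0,0,1]
}}

```text
time: 39.65
position: [0.629, -0.3012, 0.0895]
tool_rot: [0.767, -0.349, 0.491, 0.222]
ft_force: [-0.1, -0.8, -1.4]
grip_width: 0.0496
```

```bash
cat > chk.py <<'E'
from h import *
from cart import *
import sys
o=robot.get_obs();T=R.from_quat(o["tool_rot"]).as_matrix();print(o["time"],o["position"],o["ft_force"],o["grip_width"],"bottle",o["position"]-off*T[:,2],"az",np.arctan2(T[1,2],T[0,2]),"phi",np.degrees(-np.arcsin(T[2,2])),"roll",T[2,1])
for n in ["scene","side"]:
    c=cam(n);P=cloud(c);save(c,n+sys.argv[1]+".png",s=1.5)
    zt=float(sys.argv[2])
    m=(abs(P[...,2]-zt)<.012)&(np.hypot(P[...,0]-.605,P[...,1]+.272)<.06)
    q=P[m]
    if len(q)>5: print(n,"cap",len(q),np.round((q.min(0)+q.max(0))/2,4),q[:,2].max(),np.ptp(q[:,:2],axis=0))
E
python3 chk.py 26 .16
```

```text
39.65 [ 0.629 -0.301  0.089] [-0.086 -0.802 -1.441] 0.04957277342076568 bottle [ 0.606 -0.275  0.106] az -0.8519099455630232 phi 24.829386713335964 roll -0.0024822301323907947
scene cap 111 [ 0.584 -0.251  0.16 ] 0.17160042108481588 [0.074 0.076]
side cap 134 [ 0.583 -0.252  0.161] 0.1719672014449014 [0.073 0.079]
```

>>> {"name": "move_arm", "arguments": {
  "rows": [0,2,-8,0,0,0,1,0,1,-6,0,0,0,1,0,0,-4,0,0,0,1,0,0,-2,0,0,0,1,0,0,-1,0,0,0,1,0,0,0,0,0,0,1]
}}

```text
time: 40.35
position: [0.6281, -0.2946, 0.0683]
tool_rot: [0.769, -0.347, 0.49, 0.221]
ft_force: [-0.3, -0.7, -1.8]
grip_width: 0.0496
```

>>> {"name": "move_arm", "arguments": {
  "rows": [0,0,-1,0,0,0,1,0,0,-1,0,0,0,1,0,0,0,0,0,0,1]
}}

```text
time: 40.65
position: [0.628, -0.2949, 0.0665]
tool_rot: [0.768, -0.348, 0.49, 0.221]
ft_force: [0.0, 0.2, -2.4]
grip_width: 0.0497
```

>>> {"name": "move_arm", "arguments": {
  "rows": [0,0,-1,0,0,0,1,0,0,0,0,0,0,1]
}}

```text
time: 40.85
position: [0.6282, -0.295, 0.066]
tool_rot: [0.768, -0.347, 0.49, 0.221]
ft_force: [-0.3, 0.4, 0.1]
grip_width: 0.0492
```

Run:
```python
from h import *
c=cam("side");save(c,"side27.png",(180,170,310,280),6)
c=cam("scene");save(c,"scene27.png",(180,140,310,250),6)
```

```text
(no output)
```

View pics/side27.png

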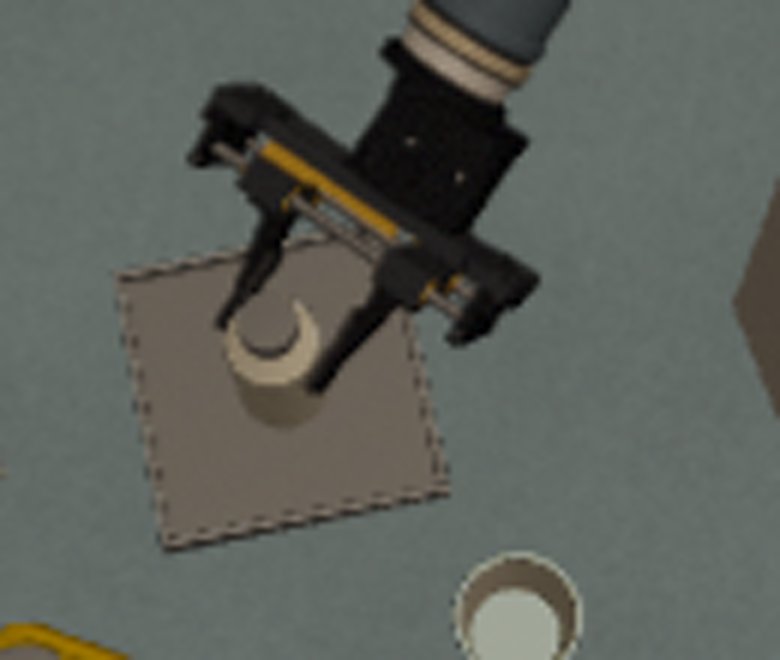

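>>> {"name": "move_arm", "arguments": {
  "rows": [0,0,0,0,0,0,0.4,0,0,0,0,0,0,0.3,0,0,0,0,0,0,0.25,0,0,0,0,0,0,0.2,0,0,0,0,0,0,0.2,0,0,0,0,0,0,0.2]
}}

```text
time: 41.55
position: [0.628, -0.2948, 0.0655]
tool_rot: [0.768, -0.348, 0.49, 0.221]
ft_force: [0.4, 0.4, 0.2]
grip_width: 0.069
```

Run:
```python
from cart import *
o=robot.get_obs();T=R.from_quat(o["tool_rot"]).as_matrix();print(o["grip_width"],o["ft_force"])
cur=o["position"]-off*T[:,2];az=np.arctan2(T[1,2],T[0,2]);h=np.array([np.cos(az),np.sin(az),0])
for d in (.04,.06,.08):
    try: cart([(cur-d*h,az,.03)],.2)
    except SystemExit as e: print(e)
```

```text
0.06901435335062352 [0.406 0.388 0.234]
[-0.391  0.967  2.101  3.615  1.07  -1.607] [ 0.615 -0.28   0.066] [0.069 0.322 0.07 ]
[-0.368  0.976  2.139  3.628  1.111 -1.584] [ 0.602 -0.265  0.066] [0.065 0.309 0.07 ]
CALL 2
-13, 15, -0, -0, 0.001, 0, 0.2, -13.5, 15, -0, -0, -0, 0, 0.2
[-0.391  0.967  2.101  3.615  1.07  -1.607] [ 0.615 -0.28   0.066] [0.069 0.322 0.07 ]
[-0.368  0.976  2.139  3.628  1.111 -1.584] [ 0.602 -0.265  0.066] [0.065 0.309 0.07 ]
[-0.343  0.987  2.175  3.643  1.152 -1.56 ] [ 0.589 -0.25   0.066] [0.062 0.297 0.07 ]
CALL 3
-13, 15, -0, -0, 0.001, 0, 0.2, -13.5, 15, -0, -0, -0, 0, 0.2, -13, 15, -0, -0, -0, 0, 0.2
[-0.384  0.97   2.114  3.619  1.083 -1.6  ] [ 0.611 -0.275  0.066] [0.064 0.318 0.07 ]
[-0.352  0.983  2.163  3.637  1.139 -1.568] [ 0.593 -0.255  0.066] [0.068 0.301 0.07 ]
[-0.316  1.     2.21   3.66   1.193 -1.534] [ 0.575 -0.235  0.066] [0.07  0.284 0.07 ]
CALL 3
-17.5, 20, -0, -0, 0.001, 0, 0.2, -18, 20, -0, -0, -0, 0, 0.2, -17.5, 20, -0, -0, -0, 0, 0.2
```

>>> {"name": "move_arm", "arguments": {
  "rows": [-9,10,0,0,0,0,0.2,-13,15,0,0,0,0,0.2,-13,15,0,0,0,0,0.2,-13,15,3,0,0,0,0.2,-10,12,10,0,0,0,0.2,0,0,20,0,0,0,0.2,0,0,0,0,0,0,0.2]
}}

```text
time: 42.25
position: [0.5694, -0.2266, 0.1003]
tool_rot: [0.768, -0.347, 0.491, 0.221]
ft_force: [1.0, -0.1, 0.4]
grip_width: 0.0696
```

```bash
python3 chk.py 28 .137; python3 door2.py sc28.png | tail -3
python3 - <<'E'
from h import *
np.set_printoptions(precision=4,suppress=True)
for n in ["scene","side"]:
    c=cam(n);P=cloud(c)
    m=(np.hypot(P[...,0]-.605,P[...,1]+.272)<.03)&(P[...,2]>.03)
    q=P[m];k=q[q[:,2]>.13];print(n,"top z",np.percentile(q[:,2],98),"cap",k.mean(0),len(k))
    k=q[(q[:,2]>.03)&(q[:,2]<.1)]
    A=np.c_[2*k[:,:2],np.ones(len(k))];s=np.linalg.lstsq(A,(k[:,:2]**2).sum(1),rcond=None)[0];print("body circ",s[:2],np.sqrt(s[2]+s[:2]@s[:2]))
E
```

```text
42.25 [ 0.569 -0.227  0.1  ] [ 0.96  -0.099  0.414] 0.06961555571376211 bottle [ 0.546 -0.2    0.117] az -0.84694720782527 phi 24.9174120383184 roll -0.001078665182628391
scene cap 71 [ 0.608 -0.266  0.135] 0.14401098275199375 [0.029 0.032]
side cap 89 [ 0.609 -0.271  0.135] 0.1433140836800919 [0.03  0.031]
door q 1.8730799033554861 14 14
scene 435 ((0.42400842905044556, 0.2590489387512207), (0.10495499521493912, 0.05001167580485344), 78.19951629638672) [[0.3889999985694885, 0.21299999952316284], [0.43799999356269836, 0.2029999941587448], [0.45899999141693115, 0.3050000071525574], [0.4099999964237213, 0.3160000145435333]]
side 456 ((0.4234434962272644, 0.2566410303115845), (0.10908587276935577, 0.051346879452466965), 79.21330261230469) [[0.3880000114440918, 0.20800000429153442], [0.43799999356269836, 0.1979999989271164], [0.45899999141693115, 0.3050000071525574], [0.40799999237060547, 0.3149999976158142]]
scene top z 0.14162781141171887 cap [ 0.6085 -0.2656  0.1366] 69
body circ [ 0.607  -0.2671] 0.02480607756021705
side top z 0.14062229019031583 cap [ 0.6077 -0.2706  0.1362] 82
body circ [ 0.6078 -0.2707] 0.02393252049869997
```

View pics/side28.png

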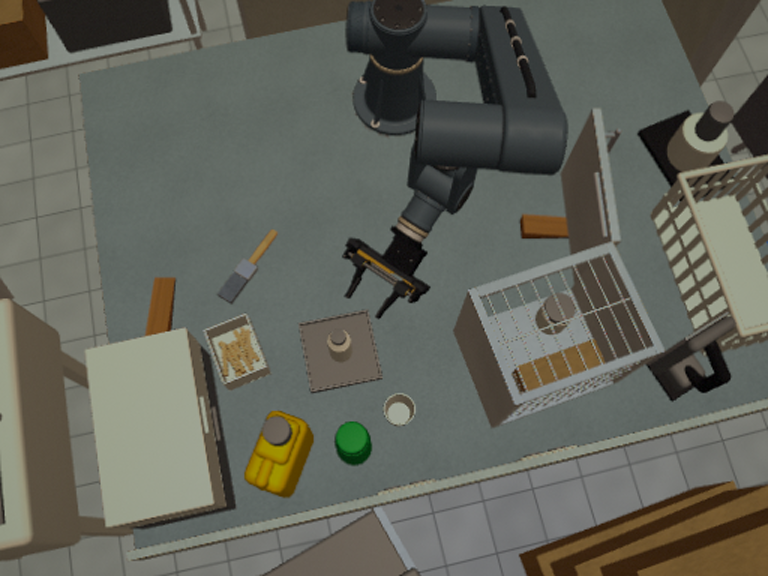

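View pics/scene28.png

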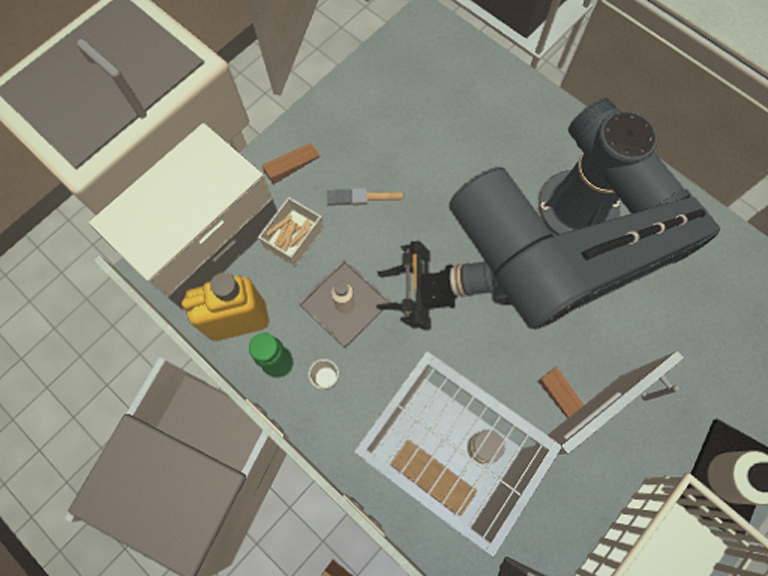

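```bash
python3 -c "
from rig import robot
print(robot.hand_in())"
```

```text
the job is handed in; nothing more can be done
None
```

I opened the door, jammed the wedge under it, and stood the bottle in the drip tray; the job is handed in at about 42.5 s of the 72 s allowed.

**Sequence:** I turned the nearer wedge and set it down clear of the door's swing. Then I pulled the door open by its handle, pushed the wedge under it thin end first, and pressed on the thick end until the push reached about 55 N with the door at its stop. After that I took the bottle out, stood it in the tray, opened the gripper and backed off.

**Last checks before hand-in:**
- **Door and wedge:** the camera put the door at about 1.87 rad, the fully open stop (1.85) within camera error. It had not moved in the 11 s since I let go, and the wedge was still under it.
- **Bottle:** it stands upright about 3 mm from the tray centre, with its top about 0.14 m above the counter. The two cameras put it within about 4 mm of each other.
- **Other things:** in the pictures the jar, cup, brush, peg box and the other wedge are where they were, and the gripper touches nothing.

**What failed or disagreed:**
- **Wedge grasp:** the first two tries closed on nothing. The fingertips are really about 31 mm behind the reported TCP, which I then allowed for.
- **Wedge push:** while pushing with the wedge gripped, the wrist came within about 8 mm of the door. I let go and finished by pushing on the thick end instead.
- **Door angle:** one early estimate came out wrong because the arm was in the picture. I replaced it with one from the other camera.

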